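Unlock the weights drawer with the T-key and pull it open

ROBOT

A 6-joint arm with a two-finger parallel gripper is mounted at the origin on a cart in front of the work surface, level with it; the furniture and walls round the work are solid. World frame = base frame: x ahead of the robot, y to its left, z up, the work surface at z = 0. Lengths are in mm, angles in rad, forces in N, time in s.
With the tool pointing down it reaches from about 350 to 775 mm from the base axis. Payload 7.3 kg.
Tool frame: the origin (TCP) lies between the finger pads; the fingertips stand 22 mm ahead of it and the grasp point (between the pads) lies 3 mm ahead of it (nose_length is the distance from the TCP to the fingertips, in mm); z points along the fingers, y is the direction in which the jaws open and shut (so a half turn about z gives the same grasp; the last joint's range is limited). The gripper opens to 92 mm and grips with 3 to 60 N. Pads are 19 mm wide; open, the fingers measure 130 mm over their backs; the gripper's body (75 mm by 190 mm) begins 47 mm behind the grasp point.
Start: joints at [0.986, 0.342, 1.524, -0, 1.275, -0.146], TCP at [223.036, 475.287, 248.741] pointing down, gripper open.
Joint ranges: [-2.53, 2.53], [-0.77, 2.02], [0.04, 2.7], [-1, 4.14], [0.28, 2.66], [-3.11, 3.11]. Speed limits (rad/s): [2.57, 2.57, 3.14, 3.14, 3.14, 3.14].

INTERFACE

Orientations are given as [roll, pitch, yaw] about the fixed x, y, z axes, in that order (R = Rz(yaw) Ry(pitch) Rx(roll)).
In Python, from plant import get_obs, capture, close_job, nose_length gives the robot as it stands.
- The arm moves only by the tool step_arm, never from a script. Its argument "increments" is text: rows parted by semicolons, each of 7 numbers parted by spaces: the turn, a rotation vector about the tool's x, y, z in rad, then the shift along the tool's x, y, z in mm, then the opening, from -1 (shut) to 1 (fully open). A call has 1 to 20 rows; each row is the pose to reach, as a shift and turn from the pose commanded when the call began, along the tool's axes at that moment; what a row does not reach only later rows make up. A row lasts 1/8 s, in which the tool goes at most 62.5 mm and 10.7 degrees, less where a joint would pass 70% of its speed; a pose out of reach is approached as far as the arm can. A call with a gripper value outside its range is refused whole. The fingers move at their own pace and stop on an object; the grip force is fixed at half the most. Time passes only in rows, so rows that repeat a pose let the fingers close. It gives the time, the measured TCP pose, the force and the opening at its end, in the units of the state.
- get_obs(): the state, without advancing time (a new reading comes with each control period).
- capture(name): name is "scene" or "top" or "wrist"; returns a dict with "frame" (384x512x3 uint8, red, green, blue), "K" (3x3 intrinsics, pixels), "extrinsics" (4x4, takes a point from world to camera coordinates); the wrist camera has in their place "tool_from_camera" (4x4, takes a point from camera to tool coordinates, whose origin is the TCP and whose axes are the flange's). Camera axes: x right, y down, z forward; pixel columns grow to the right and rows downward; lengths in mm; the calibration is good to about 2 mm. A picture is of the moment at which its call begins: read the wrist's pose just before it. There is no depth.
- close_job(): hands the job in, once; it reports no verdict.
The state is a dict: "time": time; "joint_positions": joint angles; "dq": joint speeds; "tau": joint torques, N m; "tool_pos": TCP position; "tcp_rot": TCP orientation; "contact_force": force on the tool from outside, world axes, zero at the start; "moment": the same for the moment, N m; "grip_width": finger opening in mm.
Only numpy, scipy, OpenCV 4.12 (cv2) and the standard library are available. Lean on these libraries where they do the work, as an engineer would, in place of code of your own. Each camera call takes 0.05 s, during which the arm holds its last target.

TASK

The balance's calibration weights are locked in the drawer of the low steel cabinet. Push the T-handled key fully home in the keyhole on the drawer front, turn it a quarter turn clockwise as far as it goes, and pull the drawer out to its stop by the key. Leave the key in the turned lock and do not disturb the other things on the bench.

Things in the scene. Friction and masses are not known exactly. Their poses are not given: they have to be found in the camera images.
- key_center (a point): T-handled key, 156 mm long, 0.18 kg, lying flat on the bench; this point is the middle of its steel shank (18 mm wide, 22 mm high, flat sides), 11 mm above the bench. x axis along the shank to the tip, y along the T-bar, z up as it lies. The shank runs from 36 mm behind this point to 46 mm before it, then a round shaft 16 mm thick to 85 mm, then the bit
- key_tip (a point): middle of the front edge of the key's flat steel bit, 103 mm before key_center, axes alike. The bit is 18 mm long, 34 mm wide along y and 8 mm thick, its front edge rounded; the key works either way up
- key_bar (a point): middle of the key's steel T-bar, 42 mm behind key_center, axes alike. The bar lies along y, 12 mm thick, 104 mm long over its two ball ends; the balls are 22 mm across, centred 41 mm to either side of this point.
- keyhole (a point): middle of the keyhole's mouth, on the face of the square steel plate (58 mm) amid the drawer front, 78 mm above the bench; moves with the drawer. x axis straight into the lock, y to the left facing it, z up. A level slot 37 x 10.2 mm, its middle widened to 17.2 mm. The key enters with bit and T-bar level; fully home it meets the bottom, its tip 55 mm inside and the bar's axis 90 mm before the plate
- cabinet: low grey steel cabinet, fixed, 210 mm wide, 220 mm deep, 124 mm high; origin under its middle, its front towards -x of its own axes. The drawer's white front covers its whole front; the lock plate stands 7 mm proud of that, 126 mm before the origin
- lock_barrel (a joint): angle of the lock: 0 locked, 1.57 unlocked (stop), clockwise as one faces the drawer, so that the T-bar's right arm goes down (pressing on it turns the lock); about 0.05 N m, stays where it is left. The key has some 0.1 rad of play in it, and its bar some 5 mm of sway, so the bar must go a little past upright. Let go in the lock, the key stays, sagging 1 to 4 degrees; once turned, its bit is caught behind the plate (4 mm of play) and it can be pulled on
- drawer (a joint): how far the drawer is out: 0 shut, 0.09 m fully out (stop); takes 2 to 3 N; a cam locks it until the lock is turned past about 0.9 rad
- jar: bystander: plain white screw-capped jar, 69 mm wide, 147 mm high, origin under its middle
- timer: bystander: flat square timer, 62 mm, 18 mm high
- bottle: bystander: square bottle with a screw cap, 69 x 90 mm, 168 mm high
- key: the same T-handled key as a whole: its origin lies on its underside, 11 mm under key_center, axes alike

How it is judged:
By the outcome, as a careful person would: the job done as asked, in the order asked, and still so for the second after the job is handed in, with the robot touching nothing.
It also fails if it takes over 64 s, if anything falls off the work surface, if the arm or the gripper's body presses on something with over 40 N, if the wrist force passes 120 N, or if a joint passes its speed limit or range.

## Working session

There is one attempt and no reset: what is moved stays moved. The work goes in short steps, Python scripts to look and compute and a tool call to move; the robot and the scene stay as the last step left them, time stands still between calls to the robot, and variables do not carry over. Pictures are saved under pics/ and viewed, and the job is handed in when it is done.

Besides the shell and the picture viewer there is one more tool, called as name(argument=value, ...), one argument or row to a line, values as JSON. step_arm: Moves the arm, as the interface text tells. Its arguments: {"type":"object","properties":{"increments":{"type":"string"}},"required":["increments"]}

```bash
mkdir -p pics; ls
cat > h.py <<'E'
import numpy as np, cv2, json
from plant import get_obs, capture, close_job, nose_length
from scipy.spatial.transform import Rotation as R
def snap(name,fn):
    o=get_obs(); c=capture(name)
    cv2.imwrite('pics/'+fn+'.png',cv2.cvtColor(c['frame'],cv2.COLOR_RGB2BGR))
    K=np.array(c['K'])
    if name=='wrist':
        T=np.eye(4);T[:3,:3]=R.from_euler('xyz',o['tcp_rot']).as_matrix();T[:3,3]=o['tool_pos']
        E=np.linalg.inv(T@np.array(c['tool_from_camera']))
    else: E=np.array(c['extrinsics'])
    np.savez('pics/'+fn+'.npz',K=K,E=E)
    return c['frame'],K,E
def load(fn):
    d=np.load('pics/'+fn+'.npz'); return d['K'],d['E']
def ray(K,E,uv):
    d=E[:3,:3].T@np.linalg.inv(K)@np.array([uv[0],uv[1],1.]); o=-E[:3,:3].T@E[:3,3]
    return o,d/np.linalg.norm(d)
def onz(K,E,uv,z):
    o,d=ray(K,E,uv); return o+d*(z-o[2])/d[2]
def proj(K,E,p):
    q=E[:3,:3]@np.array(p,float)+E[:3,3]; q=K@q; return q[:2]/q[2]
def tri(rs):
    A=0;b=0
    for o,d in rs:
        M=np.eye(3)-np.outer(d,d);A=A+M;b=b+M@o
    p=np.linalg.solve(A,b); return p,[np.linalg.norm((np.eye(3)-np.outer(d,d))@(p-o)) for o,d in rs]
E
python3 - <<'E'
from h import *
np.set_printoptions(precision=3,suppress=True)
print(get_obs(), nose_length if not callable(nose_length) else nose_length())
for n in ['scene','top','wrist']:
    f,K,E=snap(n,n+'0'); print(n,K,np.linalg.inv(E))
E
```

```text
pics
{'time': 0.0, 'joint_positions': array([ 0.986,  0.343,  1.525,  0.   ,  1.275, -0.146]), 'dq': array([-0.002,  0.002,  0.   ,  0.001, -0.003, -0.001]), 'tau': array([ -0.003, -43.127, -24.42 ,   0.071,   0.056,  -0.   ]), 'tool_pos': array([222.804, 474.948, 248.03 ]), 'tcp_rot': array([-3.14 , -0.   ,  2.703]), 'contact_force': array([-0.503,  0.186,  0.104]), 'moment': array([ 0.029, -0.041, -0.02 ]), 'grip_width': 91.97229454131589} 22.0
scene [[482.083   0.    260.669]
 [  0.    482.083 188.129]
 [  0.      0.      1.   ]] [[   0.786   -0.329    0.524 -250.148]
 [  -0.618   -0.447    0.647 -999.59 ]
 [   0.021   -0.832   -0.554  956.753]
 [   0.       0.       0.       1.   ]]
top [[453.832   0.    252.91 ]
 [  0.    453.832 194.685]
 [  0.      0.      1.   ]] [[   0.021   -0.998    0.06   523.1  ]
 [  -1.      -0.021   -0.004   38.621]
 [   0.005   -0.06    -0.998 1518.871]
 [   0.       0.       0.       1.   ]]
wrist [[339.615   0.    249.271]
 [  0.    339.615 190.728]
 [  0.      0.      1.   ]] [[  0.426   0.865   0.265 151.733]
 [  0.905  -0.406  -0.127 510.064]
 [ -0.002   0.294  -0.956 385.384]
 [  0.      0.      0.      1.   ]]
```

View pics/scene0.png

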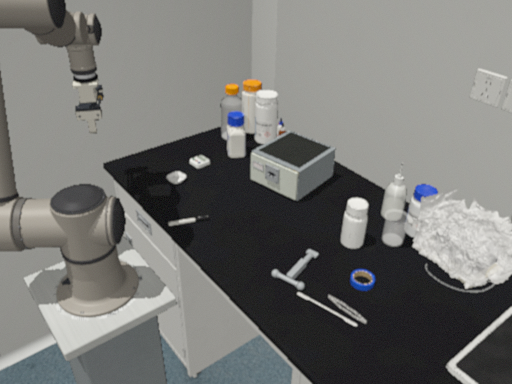

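View pics/top0.png

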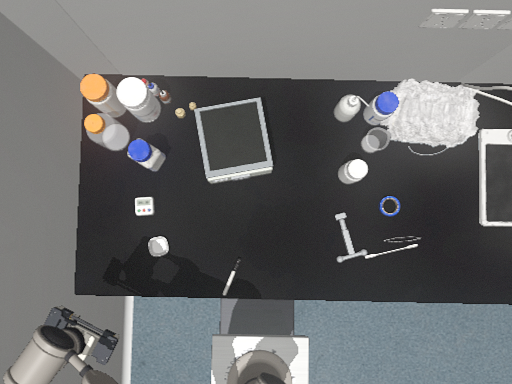

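View pics/wrist0.png

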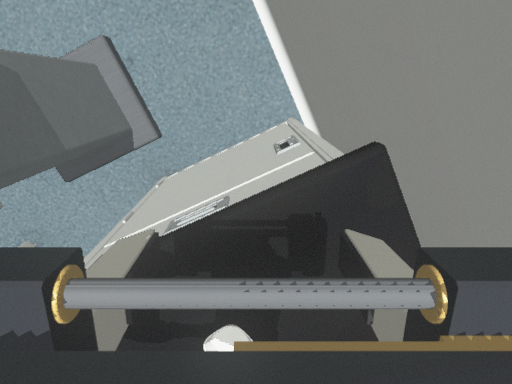

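Run:
```python
from h import *
t=cv2.imread('pics/top0.png');s=cv2.imread('pics/scene0.png')
cv2.imwrite('pics/z1.png',cv2.resize(t[200:280,320:430],None,fx=7,fy=7,interpolation=cv2.INTER_CUBIC))
cv2.imwrite('pics/z2.png',cv2.resize(s[125:205,240:350],None,fx=7,fy=7,interpolation=cv2.INTER_CUBIC))
cv2.imwrite('pics/z3.png',cv2.resize(s[235:315,255:365],None,fx=7,fy=7,interpolation=cv2.INTER_CUBIC))
cv2.imwrite('pics/z4.png',cv2.resize(t[90:190,180:290],None,fx=6,fy=6,interpolation=cv2.INTER_CUBIC))
```

```text
(no output)
```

View pics/z1.png

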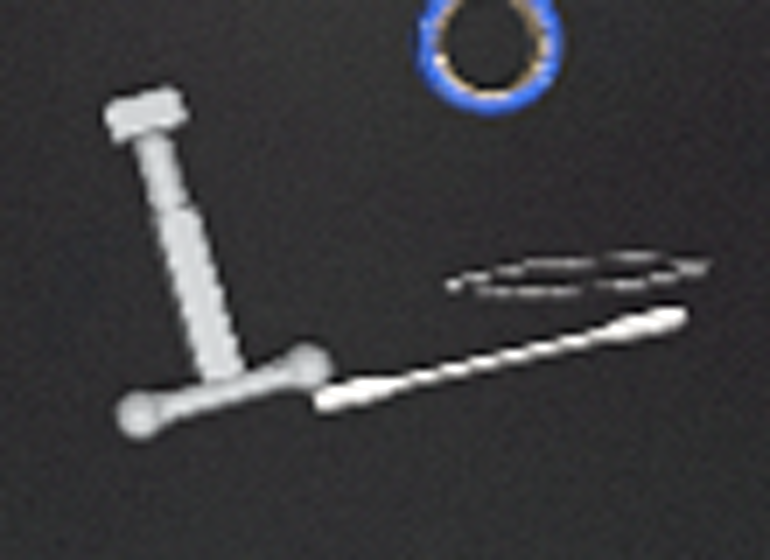

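View pics/z2.png

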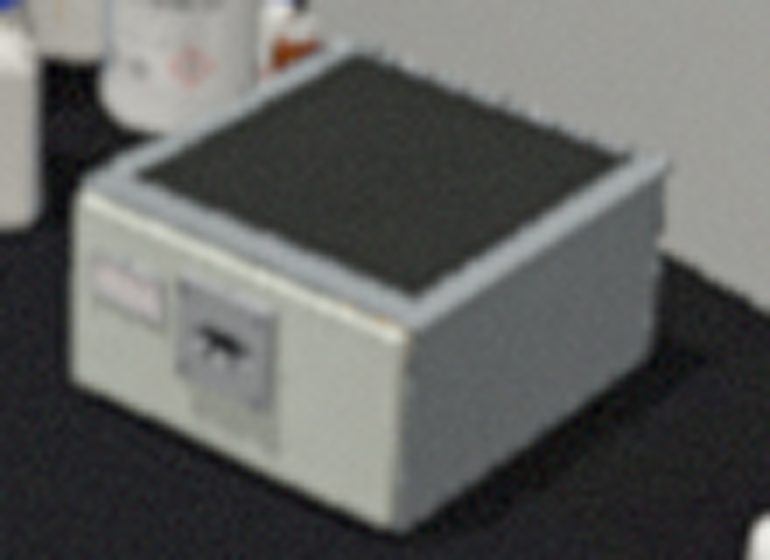

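View pics/z3.png

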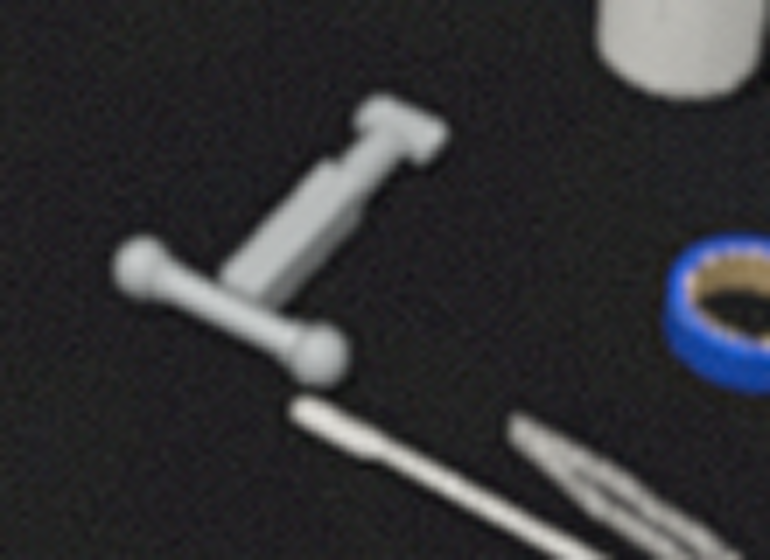

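View pics/z4.png

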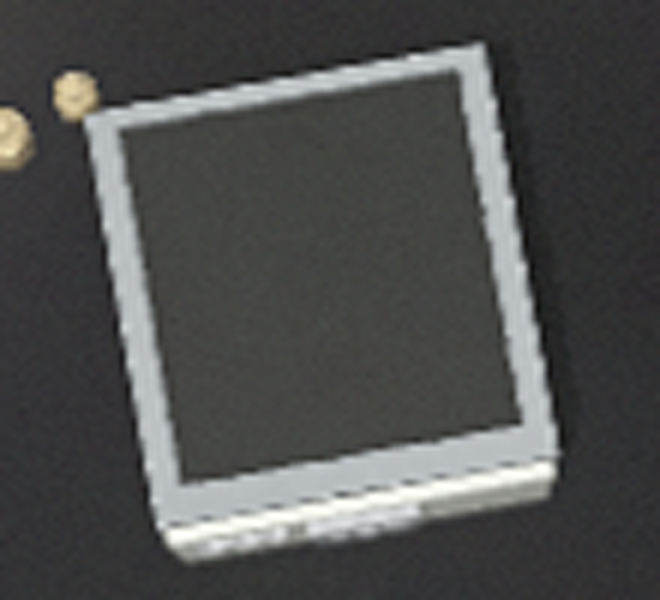

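Run:
```python
from h import *
np.set_printoptions(precision=1,suppress=True)
Kt,Et=load('top0');Ks,Es=load('scene0')
z=lambda p,s,o:((p[0]+.5)/s-.5+o[0],(p[1]+.5)/s-.5+o[1])
t1=lambda p:z(p,7,(320,200)); s3=lambda p:z(p,7,(255,235)); s2=lambda p:z(p,7,(240,125)); t4=lambda p:z(p,6,(180,90))
for n,a,b in [('L',(138,414),(143,268)),('R',(311,366),(318,354)),('bit',(145,116),(402,128))]:
    print(n,onz(Kt,Et,t1(a),11),onz(Ks,Es,s3(b),11),tri([ray(Kt,Et,t1(a)),ray(Ks,Es,s3(b))]))
L=(onz(Kt,Et,t1((138,414)),11)+onz(Ks,Es,s3((143,268)),11))/2
Rr=(onz(Kt,Et,t1((311,366)),11)+onz(Ks,Es,s3((318,354)),11))/2
B=(onz(Kt,Et,t1((145,116)),11)+onz(Ks,Es,s3((402,128)),11))/2
m=(L+Rr)/2; print('bar',m,np.linalg.norm(L-Rr),np.linalg.norm(B-m))
d=B-m; print('yaw',np.degrees(np.arctan2(d[1],d[0])), 'yaw bar',np.degrees(np.arctan2((L-Rr)[1],(L-Rr)[0]))-90)
# cabinet body top corners
for nm,p in [('BL',(84,115)),('BR',(486,43)),('FR',(556,460)),('FL',(162,525))]:
    print(nm,onz(Kt,Et,t4(p),124))
print('scene FL,FR top',onz(Ks,Es,s2((80,190)),124),onz(Ks,Es,s2((405,335)),124))
print('scene bottom FL,FR',onz(Ks,Es,s2((72,380)),0),onz(Ks,Es,s2((400,530)),0))
print('keyhole z78',onz(Ks,Es,s2((228,345)),78))
for p in [(185,280),(278,310),(268,412),(180,375)]: print('plate',onz(Ks,Es,s2(p),78+ (29 if p[1]<320 else -29)))
```

```text
L [ 407.4 -257.4   11. ] [ 410.9 -256.    11. ] (array([ 408.3, -257.5,   13.6]), [np.float64(0.8953407252390254), np.float64(0.8953407252388922)])
R [ 431.6 -339.1   11. ] [ 434.9 -333.8   11. ] (array([ 431.6, -337.6,   16. ]), [np.float64(0.38695995955667245), np.float64(0.3869599595565803)])
bit [ 548.  -259.5   11. ] [ 552.3 -256.7   11. ] (array([ 548.5, -259.2,   14.7]), [np.float64(0.7140061667508343), np.float64(0.7140061667509995)])
bar [ 421.2 -296.6   11. ] 83.28989945378372 134.55173724836686
yaw 16.628670773100158 yaw bar 16.838521508282312
BL [870.6 222.9 124. ]
BR [913.1  15.1 124. ]
FR [695.9 -25.2 124. ]
FL [658.  176.7 124. ]
scene FL,FR top [651.8 174.3 124. ] [691.5 -25.8 124. ]
scene bottom FL,FR [659.7 189.6   0. ] [707.3 -16.1   0. ]
keyhole z78 [666.7  72.7  78. ]
plate [657.6  96.5 107. ]
plate [676.3  47.8 107. ]
plate [673.4  48.1  49. ]
plate [659.5 100.4  49. ]
```

```bash
cat >> h.py <<'E'
import os
# commanded pose tracking
def getcmd():
    d=json.load(open('cmd.json')); return np.array(d['R']),np.array(d['p'])
def setcmd(Rm,p): json.dump({'R':np.array(Rm).tolist(),'p':np.array(p).tolist()},open('cmd.json','w'))
def applied(row):
    """update commanded pose by the last row typed (string)"""
    v=[float(x) for x in row.split()]; Rm,p=getcmd()
    setcmd(Rm@R.from_rotvec(v[:3]).as_matrix(), p+Rm@np.array(v[3:6]))
def rows(targets):
    Rm,p=getcmd()
    for (Rt,pt,g) in targets:
        rv=R.from_matrix(Rm.T@Rt).as_rotvec(); s=Rm.T@(np.array(pt)-p)
        print('%.3f %.3f %.3f %.1f %.1f %.1f %.2f'%(*rv,*s,g), ' |ang %.0fdeg dist %.0f'%(np.degrees(np.linalg.norm(rv)),np.linalg.norm(s)))
def toolR(yawdeg,tilt=0,back=True,roll=0):
    """tool z down tilted by tilt deg towards heading yawdeg; tool x backward(back) or forward"""
    y=np.radians(yawdeg);t=np.radians(tilt)
    f=np.array([np.cos(y),np.sin(y),0]);k=np.array([0,0,1.])
    z=np.sin(t)*f-np.cos(t)*k; x=-np.cos(t)*f-np.sin(t)*k
    if not back:x=-x
    M=np.stack([x,np.cross(z,x),z],1)
    if roll: M=R.from_rotvec(f*np.radians(roll)).as_matrix()@M
    return M
E
python3 - <<'E'
from h import *
print(np.linalg.norm(0),np.round(capture('wrist')['tool_from_camera'],3))
setcmd(R.from_euler('xyz',[np.pi,0,2.703]).as_matrix(),[223.036,475.287,248.741])
rows([(toolR(11,45),[540,50,190],1)])
E
```

```text
0.0 [[-1.00000e-03 -9.56000e-01 -2.94000e-01  7.92840e+01]
 [ 1.00000e+00 -0.00000e+00 -1.00000e-03  1.34600e+00]
 [ 1.00000e-03 -2.94000e-01  9.56000e-01 -1.37263e+02]
 [ 0.00000e+00  0.00000e+00  0.00000e+00  1.00000e+00]]
-0.247 -0.759 -0.597 -467.6 -250.4 58.7 1.00  |ang 57deg dist 534
```

step_arm(
  increments="-0.247 -0.759 -0.597 -468 -250 59 1;-0.247 -0.759 -0.597 -468 -250 59 1;-0.247 -0.759 -0.597 -468 -250 59 1;-0.247 -0.759 -0.597 -468 -250 59 1;-0.247 -0.759 -0.597 -468 -250 59 1;-0.247 -0.759 -0.597 -468 -250 59 1;-0.247 -0.759 -0.597 -468 -250 59 1;-0.247 -0.759 -0.597 -468 -250 59 1;-0.247 -0.759 -0.597 -468 -250 59 1;-0.247 -0.759 -0.597 -468 -250 59 1;-0.247 -0.759 -0.597 -468 -250 59 1;-0.247 -0.759 -0.597 -468 -250 59 1",
)

```text
time: 1.7
tool_pos: [437.2, 146.0, 214.5]
tcp_rot: [3.096, 0.633, -2.947]
contact_force: [-0.2, -0.3, 0.1]
grip_width: 91.9
```

Run:
```python
from h import *
np.set_printoptions(precision=3,suppress=True)
applied("-0.247 -0.759 -0.597 -468 -250 59 1")
o=get_obs();print(o['time'],o['tool_pos'],o['joint_positions'],np.abs(o['dq']).max());Rm,p=getcmd();print(p,np.degrees(np.linalg.norm(R.from_matrix(Rm.T@R.from_euler('xyz',o['tcp_rot']).as_matrix()).as_rotvec())))
snap('wrist','w1')
```

```text
1.7 [437.154 146.004 214.524] [ 0.083  0.021  2.234  0.409  0.283 -2.055] 2.181303735494335
[540.573  50.206 189.741] 9.180478428628478
```

View pics/w1.png

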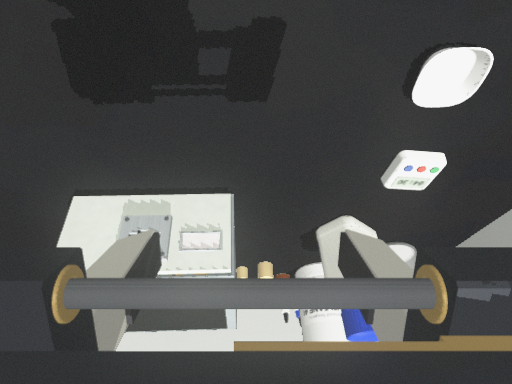

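step_arm(
  increments="0 0 0 0 0 0 1;0 0 0 0 0 0 1;0 0 0 0 0 0 1;0 0 0 0 0 0 1",
)

```text
time: 2.25
tool_pos: [437.1, 146.6, 214.8]
tcp_rot: [3.097, 0.633, -2.946]
contact_force: [-0.0, -0.5, -0.6]
grip_width: 91.9
```

Run:
```python
from h import *
np.set_printoptions(precision=3,suppress=True)
o=get_obs();print(o['time'],o['tool_pos'],o['tcp_rot'],o['joint_positions'],np.abs(o['dq']).max())
snap('wrist','w2')
```

```text
2.25 [437.113 146.621 214.785] [ 3.097  0.633 -2.946] [ 0.086  0.021  2.233  0.4    0.283 -2.045] 0.008185577357200758
```

View pics/w2.png

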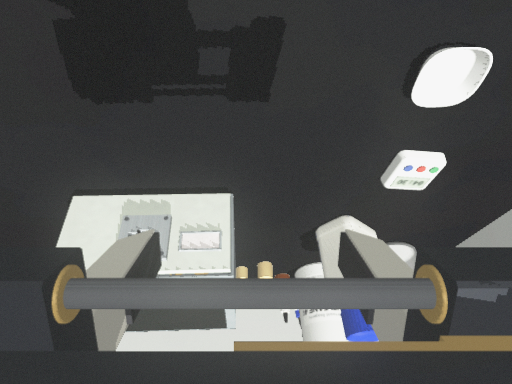

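Run:
```python
from h import *
o=get_obs();setcmd(R.from_euler('xyz',o['tcp_rot']).as_matrix(),o['tool_pos'])
rows([(toolR(11,30),[560,52,185],1)])
```

```text
0.046 0.109 0.005 -64.9 -120.2 79.1 1.00  |ang 7deg dist 158
```

step_arm(
  increments="0.046 0.109 0.005 -65 -120 79 1;0.046 0.109 0.005 -65 -120 79 1;0.046 0.109 0.005 -65 -120 79 1;0.046 0.109 0.005 -65 -120 79 1;0.046 0.109 0.005 -65 -120 79 1;0.046 0.109 0.005 -65 -120 79 1;0.046 0.109 0.005 -65 -120 79 1",
)

```text
time: 3.18
tool_pos: [559.6, 52.5, 185.6]
tcp_rot: [3.141, 0.524, -2.949]
contact_force: [-0.2, 0.2, -0.0]
grip_width: 91.6
```

Run:
```python
from h import *
np.set_printoptions(precision=3,suppress=True)
applied("0.046 0.109 0.005 -65 -120 79 1")
o=get_obs();print(o['time'],o['tool_pos'],o['tcp_rot'],o['joint_positions'],np.abs(o['dq']).max())
snap('wrist','w3')
Rm,p=getcmd();print(p,R.from_matrix(Rm).as_euler('xyz'))
```

```text
3.175 [559.606  52.534 185.57 ] [ 3.141  0.524 -2.949] [-0.127  0.271  1.957  0.379  0.44  -2.195] 0.004046047230293492
[559.982  52.227 185.214] [ 3.141  0.524 -2.95 ]
```

View pics/w3.png

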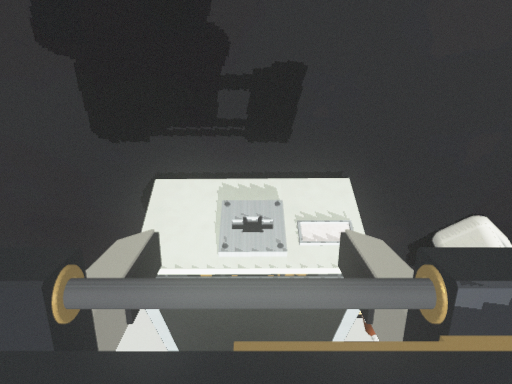

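Run:
```python
from h import *
t=cv2.imread('pics/w3.png')
cv2.imwrite('pics/z5.png',cv2.resize(t[170:280,200:305],None,fx=7,fy=7,interpolation=cv2.INTER_CUBIC)[:600])
```

```text
(no output)
```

View pics/z5.png

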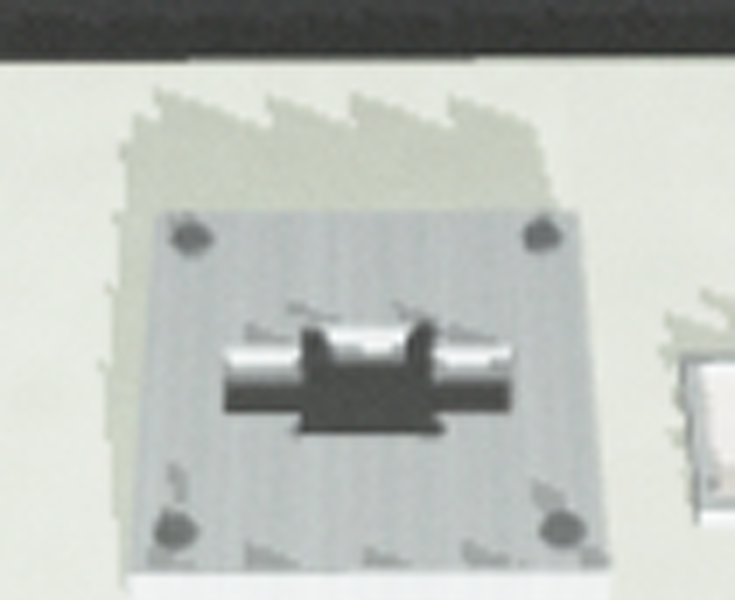

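Run:
```python
from h import *
np.set_printoptions(precision=2,suppress=True)
K,E=load('w3')
z=lambda p:((p[0]+.5)/7-.5+200,(p[1]+.5)/7-.5+170)
pl=[(155,210),(578,210),(608,571),(127,573)]
sl=[(224,345),(512,345),(513,411),(224,412)]
img=np.array([z(p) for p in pl+sl])
# object coords: x into lock, y left, z up ; image right = +y
ob=np.array([[0,-29,-29],[0,29,-29],[0,29,29],[0,-29,29],[0,-18.5,-5.1],[0,18.5,-5.1],[0,18.5,5.1],[0,-18.5,5.1]],float)
ok,rv,tv=cv2.solvePnP(ob,img,K,None)
Rc,_=cv2.Rodrigues(rv)
W=np.linalg.inv(E);Rw=W[:3,:3]@Rc;tw=W[:3,:3]@tv[:,0]+W[:3,3]
print('pnp',tw,np.degrees(R.from_matrix(Rw).as_euler('xyz')))
pr,_=cv2.projectPoints(ob,rv,tv,K,None);print((pr[:,0]-img).round(1).tolist())
c=[onz(K,E,z(p),zz) for p,zz in zip(pl,[49,49,107,107])];print(np.array(c),np.mean(c,0))
s=[onz(K,E,z(p),zz) for p,zz in zip(sl,[72.9,72.9,83.1,83.1])];print(np.array(s),np.mean(s,0))
for a in (c,s):
    d=(a[1]+a[2]-a[0]-a[3]);print('yaw',np.degrees(np.arctan2(d[1],d[0]))-90)
# scene camera: project
Ks,Es=load('scene0');print(proj(Ks,Es,tw),'seen',((228.5)/7-.5+240,345.5/7-.5+125))
```

```text
pnp [665.35  76.23  78.2 ] [ 0.1   0.24 11.39]
[[0.0, -0.1], [0.1, -0.2], [0.2, 0.0], [0.1, -0.2], [0.2, 0.4], [-0.3, 0.3], [0.0, -0.1], [-0.3, -0.1]]
[[671.21  47.81  49.  ]
 [660.08 104.74  49.  ]
 [660.1  104.6  107.  ]
 [671.68  47.76 107.  ]] [665.77  76.23  78.  ]
[[668.69  57.88  72.9 ]
 [661.49  94.65  72.9 ]
 [662.12  94.46  83.1 ]
 [669.41  58.36  83.1 ]] [665.43  76.34  78.  ]
yaw 11.291049599490066
yaw 11.236285493943399
[271.2 173.5] seen (272.14285714285717, 173.85714285714286)
```

Run:
```python
from h import *
rows([(toolR(16.7,0),[490,-275,215],1)])
```

```text
-0.026 0.523 -0.097 98.7 -307.8 -91.4 1.00  |ang 31deg dist 336
```

step_arm(
  increments="-0.026 0.523 -0.097 99 -308 -91 1;-0.026 0.523 -0.097 99 -308 -91 1;-0.026 0.523 -0.097 99 -308 -91 1;-0.026 0.523 -0.097 99 -308 -91 1;-0.026 0.523 -0.097 99 -308 -91 1;-0.026 0.523 -0.097 99 -308 -91 1;-0.026 0.523 -0.097 99 -308 -91 1;-0.026 0.523 -0.097 99 -308 -91 1;-0.026 0.523 -0.097 99 -308 -91 1",
)

```text
time: 4.35
tool_pos: [490.1, -274.2, 214.4]
tcp_rot: [3.141, 0.0, -2.849]
contact_force: [0.8, 0.9, 1.3]
grip_width: 91.7
```

Run:
```python
from h import *
np.set_printoptions(precision=3,suppress=True)
applied("-0.026 0.523 -0.097 99 -308 -91 1")
o=get_obs();print(o['time'],o['tool_pos'],o['tcp_rot'],o['joint_positions'],np.abs(o['dq']).max())
f,K,E=snap('wrist','w4')
Rm,p=getcmd();print(p,R.from_matrix(Rm).as_euler('xyz'))
g=cv2.imread('pics/w4.png');cv2.imwrite('pics/z6.png',cv2.resize(g[:300,100:400],None,fx=2.0,fy=2.0,interpolation=cv2.INTER_CUBIC))
```

```text
4.35 [ 490.145 -274.161  214.387] [ 3.141  0.    -2.849] [-0.647  0.437  1.475  0.     1.23  -2.51 ] 0.002509951072718434
[ 489.968 -275.17   214.456] [ 3.141  0.    -2.85 ]
```

View pics/z6.png

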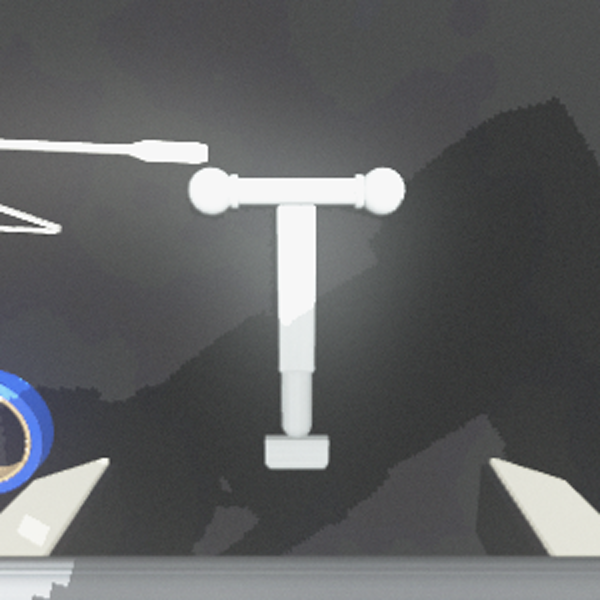

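Run:
```python
from h import *
np.set_printoptions(precision=2,suppress=True)
K,E=load('w4')
z=lambda p:((p[0]+.5)/2-.5+100,(p[1]+.5)/2-.5)
A=onz(K,E,z((212,191)),11);B=onz(K,E,z((382,191)),11);T=onz(K,E,z((297,467)),11)
S1=onz(K,E,z((296,300)),22)
m=(A+B)/2;d=T-m
print(A,B,np.linalg.norm(A-B),m,T,np.linalg.norm(d[:2]),S1)
y1=np.degrees(np.arctan2(d[1],d[0]));y2=np.degrees(np.arctan2((B-A)[1],(B-A)[0]))-90
print(y1,y2)
y=np.radians((y1+y2)/2);c=(T-103*np.array([np.cos(y),np.sin(y),0])+m+42*np.array([np.cos(y),np.sin(y),0]))/2;print('center',c)
```

```text
[ 434.68 -334.24   11.  ] [ 411.06 -255.62   11.  ] 82.09778161892783 [ 422.87 -294.93   11.  ] [ 561.77 -253.34   11.  ] 144.9947691068237 [ 471.97 -280.7    22.  ]
16.666778444478187 16.716951275101792
center [ 463.11 -282.9    11.  ]
```

```bash
cat >> h.py <<'E'
def sync():
    o=get_obs();setcmd(R.from_euler('xyz',o['tcp_rot']).as_matrix(),o['tool_pos'])
E
python3 - <<'E'
from h import *
sync()
rows([(toolR(16.7,0),[463.1,-282.9,60],1),(toolR(16.7,0),[463.1,-282.9,26],1)])
E
```

```text
0.000 0.000 0.001 28.5 -0.5 154.4 1.00  |ang 0deg dist 157
0.000 0.000 0.001 28.5 -0.6 188.4 1.00  |ang 0deg dist 191
```

step_arm(
  increments="0 0 0 28.5 -0.5 60 1;0 0 0 28.5 -0.5 115 1;0 0 0 28.5 -0.5 155 1;0 0 0 28.5 -0.5 175 1;0 0 0 28.5 -0.5 188 1;0 0 0 28.5 -0.5 188 1;0 0 0 28.5 -0.5 188 -1;0 0 0 28.5 -0.5 188 -1;0 0 0 28.5 -0.5 188 -1;0 0 0 28.5 -0.5 188 -1;0 0 0 28.5 -0.5 188 -1;0 0 0 28.5 -0.5 188 -1",
)

```text
time: 5.9
tool_pos: [462.7, -284.1, 26.4]
tcp_rot: [3.141, 0.0, -2.851]
contact_force: [0.4, 0.1, 0.3]
grip_width: 36.3
```

Run:
```python
from h import *
np.set_printoptions(precision=3,suppress=True)
applied("0 0 0 28.5 -0.5 188 -1")
o=get_obs();print(o);print(getcmd()[1])
f,K,E=snap('wrist','w5')
```

```text
{'time': 5.9, 'joint_positions': array([-0.692,  0.648,  1.72 ,  0.   ,  0.774, -2.554]), 'dq': array([ 0.001,  0.   ,  0.001, -0.   ,  0.001, -0.001]), 'tau': array([ -0.   , -49.873, -16.246,  -0.061,   0.016,   0.   ]), 'tool_pos': array([ 462.669, -284.11 ,   26.368]), 'tcp_rot': array([ 3.141,  0.   , -2.851]), 'contact_force': array([0.362, 0.135, 0.262]), 'moment': array([ 0.067,  0.031, -0.029]), 'grip_width': 36.283245092699254}
[ 463.059 -282.848   26.4  ]
```

View pics/w5.png

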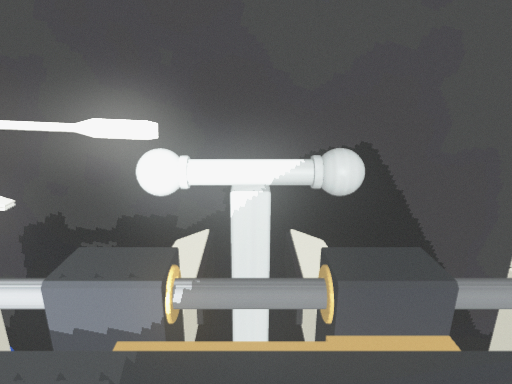

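step_arm(
  increments="0 0 0 0 0 0 -1;0 0 0 0 0 0 -1;0 0 0 0 0 0 -1;0 0 0 0 0 0 -1",
)

```text
time: 6.45
tool_pos: [462.6, -284.0, 26.3]
tcp_rot: [3.141, 0.0, -2.851]
contact_force: [-0.6, 0.2, 0.3]
grip_width: 18.0
```

step_arm(
  increments="0 0 0 0 0 -5 -1;0 0 0 0 0 -15 -1;0 0 0 0 0 -50 -1;0 0 0 0 0 -80 -1;0 0 0 0 0 -80 -1;0 0 0 0 0 -80 -1",
)

```text
time: 7.2
tool_pos: [462.2, -283.8, 105.7]
tcp_rot: [3.14, -0.0, -2.851]
contact_force: [-0.6, -0.3, -1.2]
grip_width: 17.6
```

Run:
```python
from h import *
np.set_printoptions(precision=3,suppress=True)
applied("0 0 0 0 0 -80 -1")
o=get_obs();print(o['time'],o['tool_pos'],o['tcp_rot'],o['contact_force'],o['grip_width']);print(getcmd()[1])
f,K,E=snap('wrist','w6'); snap('scene','s6')
g=cv2.imread('pics/s6.png');cv2.imwrite('pics/z7.png',cv2.resize(g[160:320,200:400],None,fx=3.5,fy=3.5,interpolation=cv2.INTER_CUBIC))
```

```text
7.2 [ 462.201 -283.753  105.738] [ 3.14  -0.    -2.851] [-0.579 -0.26  -1.153] 17.553658431436453
[ 463.057 -282.888  106.4  ]
```

View pics/w6.png

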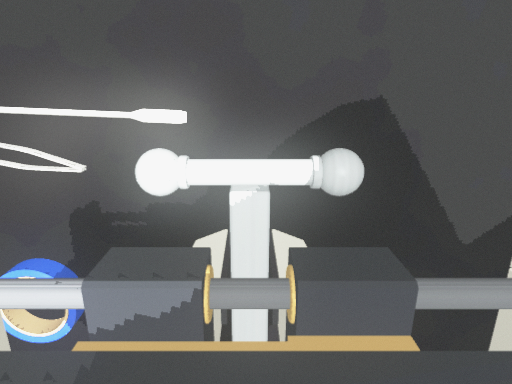

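View pics/z7.png

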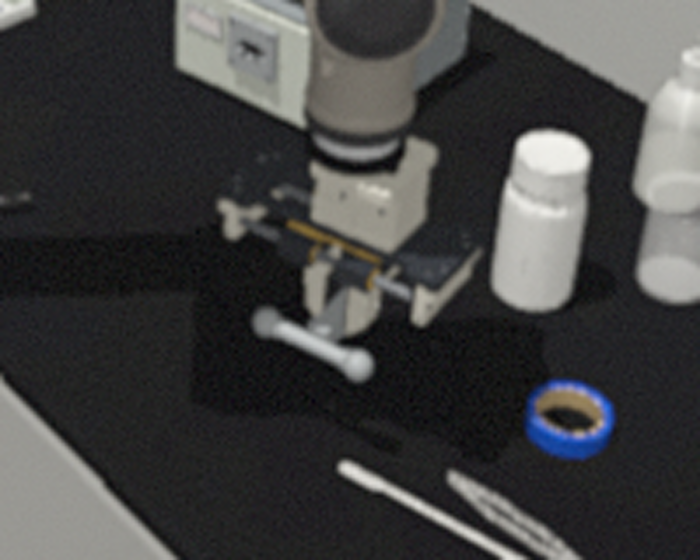

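Run:
```python
from h import *
np.set_printoptions(precision=3,suppress=True)
c=capture('wrist');T=np.array(c['tool_from_camera']);K=np.array(c['K'])
g=cv2.cvtColor(c['frame'],cv2.COLOR_RGB2GRAY)
for h in (13,15.4,18):
  r=[]
  for uv in [(159,172),(340,172)]:
    d=T[:3,:3]@np.linalg.inv(K)@[uv[0],uv[1],1];o=T[:3,3];r.append(o+d*(h-o[2])/d[2])
  a,b=r;print(h,a,b,np.linalg.norm(a-b),(a+b)/2)
print([np.array(get_obs()['tool_pos']) for _ in range(3)])
```

```text
13 [ 41.309 -40.503  13.   ] [41.267 41.87  13.   ] 82.37226034895266 [41.288  0.684 13.   ]
15.4 [ 40.715 -41.162  15.4  ] [40.673 42.526 15.4  ] 83.68792818927811 [40.694  0.682 15.4  ]
18 [ 40.073 -41.877  18.   ] [40.03  43.236 18.   ] 85.11323501629732 [40.051  0.68  18.   ]
[array([ 462.08 , -283.653,  105.118]), array([ 462.08 , -283.653,  105.118]), array([ 462.08 , -283.653,  105.118])]
```

Run:
```python
from h import *
np.set_printoptions(precision=1,suppress=True)
K,E=load('top0');Ks,Es=load('scene0')
print(onz(K,E,(356,169),147),onz(K,E,(340,180),0),onz(Ks,Es,(353,240),10))
sync()
f=np.array([np.cos(np.radians(11.3)),np.sin(np.radians(11.3)),0])
p=np.array([665.5,76.3,0])-124*f
rows([(toolR(14,0),[450,-200,120],-1),(toolR(11.3,0),[p[0],p[1],93.3],-1)])
```

```text
[ 690.1 -279.1  147. ] [ 669.6 -259.6    0. ] [ 695.1 -288.2   10. ]
0.002 -0.001 0.046 -12.4 83.6 -14.7 -1.00  |ang 3deg dist 86
0.002 -0.001 0.094 -174.6 298.1 12.3 -1.00  |ang 5deg dist 346
```

step_arm(
  increments="0.002 -0.001 0.094 -175 298 0 -1;0.002 -0.001 0.094 -175 298 0 -1;0.002 -0.001 0.094 -175 298 0 -1;0.002 -0.001 0.094 -175 298 0 -1;0.002 -0.001 0.094 -175 298 0 -1;0.002 -0.001 0.094 -175 298 12 -1;0.002 -0.001 0.094 -175 298 12 -1;0.002 -0.001 0.094 -175 298 12 -1;0.002 -0.001 0.094 -175 298 12 -1",
)

```text
time: 8.48
tool_pos: [544.8, 50.4, 94.5]
tcp_rot: [-3.14, 0.001, -2.946]
contact_force: [0.1, -0.9, -2.0]
grip_width: 17.7
```

Run:
```python
from h import *
np.set_printoptions(precision=3,suppress=True)
applied("0.002 -0.001 0.094 -175 298 12 -1")
o=get_obs();print(o['time'],o['tool_pos'],o['tcp_rot'],o['contact_force'],o['grip_width'],o['joint_positions']);print(getcmd()[1])
f,K,E=snap('wrist','w7'); f2,K2,E2=snap('scene','s7'); snap('top','t7')
g=cv2.imread('pics/s7.png');cv2.imwrite('pics/z8.png',cv2.resize(g[100:240,180:360],None,fx=4,fy=4,interpolation=cv2.INTER_CUBIC))
g=cv2.imread('pics/t7.png');cv2.imwrite('pics/z9.png',cv2.resize(g[120:260,180:320],None,fx=4,fy=4,interpolation=cv2.INTER_CUBIC))
o=get_obs();print(o['time'],o['tool_pos'],o['tcp_rot'])
```

```text
8.475 [544.823  50.35   94.479] [-3.14   0.001 -2.946] [ 0.113 -0.864 -1.992] 17.72340407508825 [-0.047  0.55   1.66  -0.002  0.93  -1.812]
[544.273  52.032  93.601]
8.625 [544.928  50.567  94.673] [-3.14   0.001 -2.946]
```

View pics/w7.png

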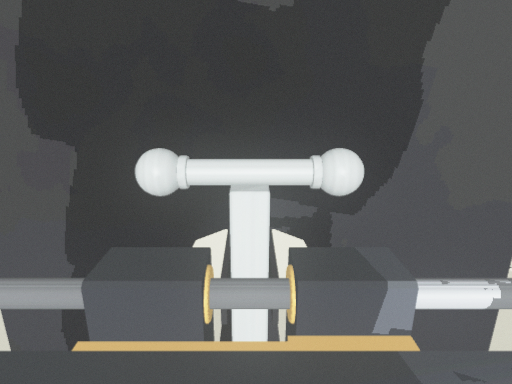

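View pics/z8.png

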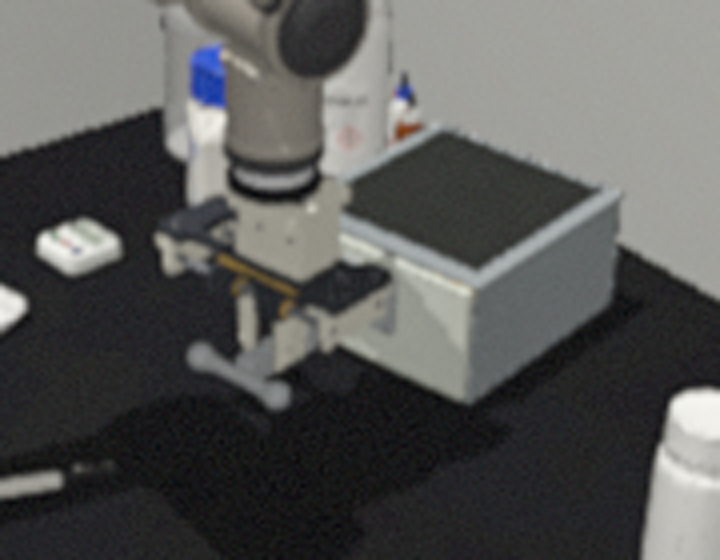

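View pics/z9.png

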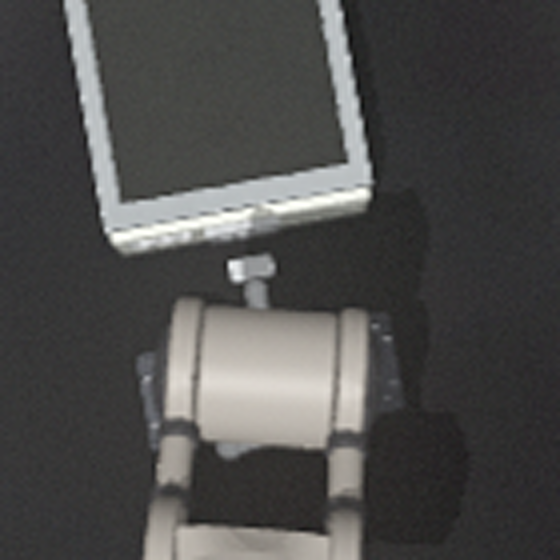

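Run:
```python
from h import *
g=cv2.imread('pics/t7.png');cv2.imwrite('pics/z10.png',cv2.resize(g[160:205,205:275],None,fx=11,fy=11,interpolation=cv2.INTER_CUBIC))
```

View pics/z10.png

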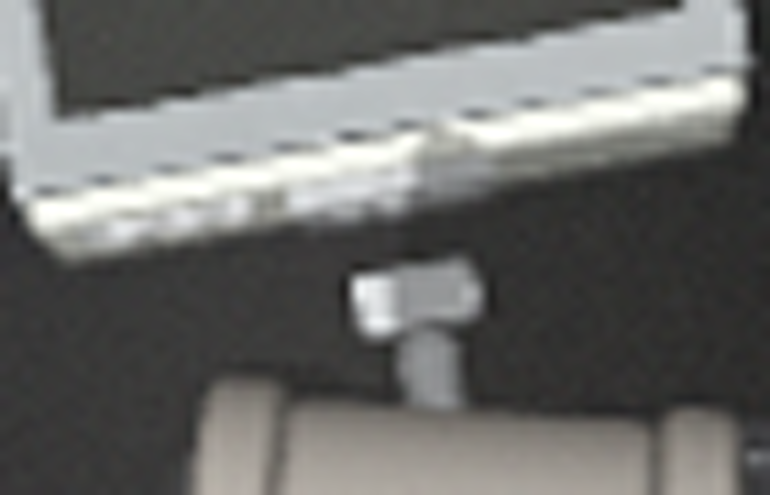

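Run:
```python
from h import *
np.set_printoptions(precision=1,suppress=True)
K,E=load('t7')
z=lambda p:((p[0]+.5)/11-.5+205,(p[1]+.5)/11-.5+160)
k=np.array([665.5,76.3,78]);a=np.radians(11.3);f=np.array([np.cos(a),np.sin(a),0]);l=np.array([-f[1],f[0],0])
b=onz(K,E,z((417,297)),78); d=b-k; print('bit',b,'along',d@f,'left',d@l)
# drawer front top corners at z=124
for p in [(25,203),(745,85),(70,262),(735,138)]:
    q=onz(K,E,z(p),124 if p[1]<210 and p!=(735,138) else 0); d=q-k;print(q,'along',d@f,'left',d@l)
o=get_obs();tip=np.array(o['tool_pos'])
c,_=getcmd()[1],0
for t in (tip,c): 
    q=t+95*f; d=q-k;print('bit by pose',q,d@f,d@l)
```

```text
bit [634.6  66.4  78. ] along -32.263223243160176 left -3.6839158846307933
[655.1 175.9 124. ] along 9.353991549827931 left 99.73363895846137
[692.7 -25.3 124. ] along 6.753174661553893 left -104.99689122984945
[649.1 173.9   0. ] along 3.0417106720067384 left 98.96013656288217
[691.4 -28.3   0. ] along 4.925311468195425 left -107.61285364644463
bit by pose [638.1  69.2  94.7] -28.276579309540203 -1.6090408476089564
bit by pose [637.4  70.6  93.6] -28.632334572057246 -0.04321172766962275
```

step_arm(
  increments="0 0 0 -8 1.2 0.7 -1;0 0 0 -15 1.2 0.7 -1;0 0 0 -19 1.2 0.7 -1;0 0 0 -22 1.2 0.7 -1;0 0 0 -25 1.2 0.7 -1;0 0 0 -25 1.2 0.7 -1",
)

```text
time: 9.38
tool_pos: [569.3, 57.7, 93.8]
tcp_rot: [-3.14, 0.001, -2.945]
contact_force: [-0.1, -0.5, -1.0]
grip_width: 17.8
```

Run:
```python
from h import *
np.set_printoptions(precision=3,suppress=True)
applied("0 0 0 -25 1.2 0.7 -1")
o=get_obs();print(o['time'],o['tool_pos'],o['tcp_rot'],o['contact_force'],o['moment'],o['grip_width']);print(getcmd()[1])
snap('top','t8');snap('wrist','w8')
g=cv2.imread('pics/t8.png');cv2.imwrite('pics/z11.png',cv2.resize(g[160:205,205:275],None,fx=11,fy=11,interpolation=cv2.INTER_CUBIC))
```

```text
9.375 [569.32   57.669  93.79 ] [-3.14   0.001 -2.945] [-0.069 -0.482 -1.011] [0.062 0.049 0.013] 17.834123961640653
[568.555  58.097  92.893]
```

View pics/z11.png

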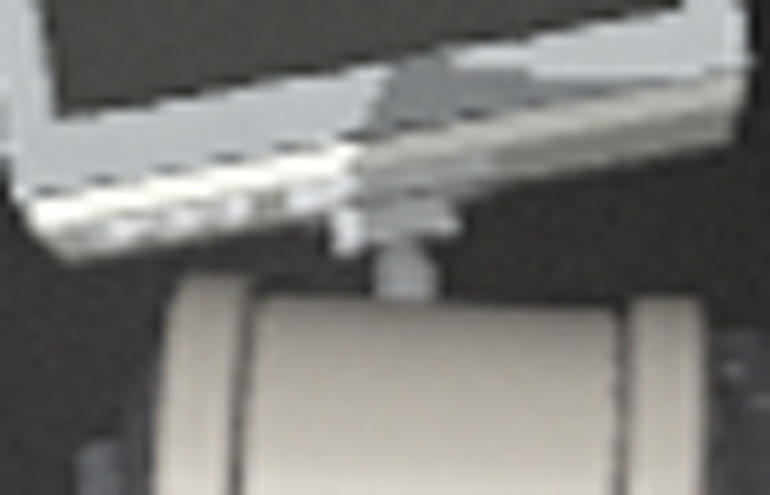

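View pics/w8.png

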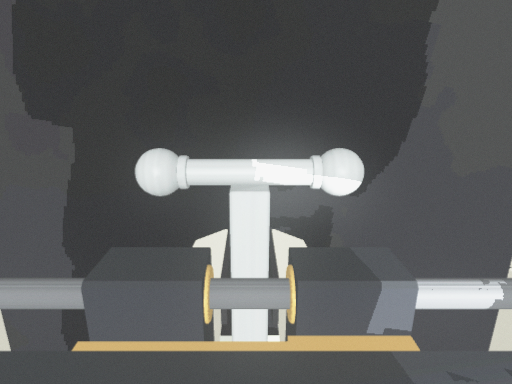

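step_arm(
  increments="0 0 0 -2 0 0 -1;0 0 0 -4 0 0 -1;0 0 0 -6 0 0 -1;0 0 0 -6 0 0 -1",
)

```text
time: 9.98
tool_pos: [575.2, 58.8, 93.8]
tcp_rot: [-3.14, 0.001, -2.945]
contact_force: [0.7, -0.1, -2.2]
grip_width: 18.1
```

Run:
```python
from h import *
np.set_printoptions(precision=3,suppress=True)
applied("0 0 0 -6 0 0 -1")
o=get_obs();print(o['time'],o['tool_pos'],o['tcp_rot'],o['contact_force'],o['moment'],o['grip_width']);print(getcmd()[1])
snap('top','t9');snap('wrist','w9')
g=cv2.imread('pics/t9.png');cv2.imwrite('pics/z12.png',cv2.resize(g[160:205,205:275],None,fx=11,fy=11,interpolation=cv2.INTER_CUBIC))
```

```text
9.975 [575.196  58.817  93.793] [-3.14   0.001 -2.945] [ 0.735 -0.091 -2.168] [ 0.04   0.04  -0.015] 18.11406515483653
[574.44  59.27  92.89]
```

View pics/z12.png

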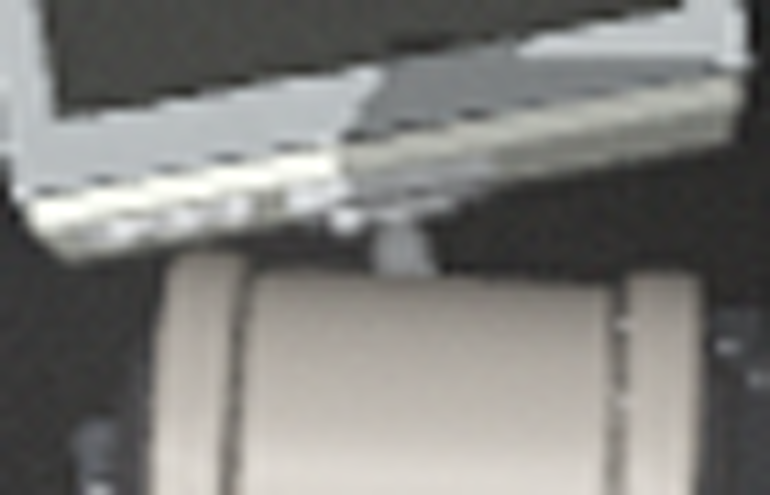

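View pics/w9.png

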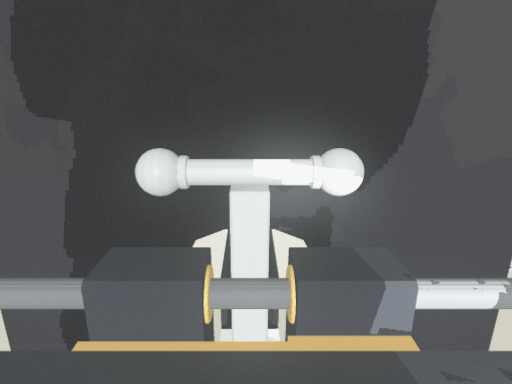

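step_arm(
  increments="0 0 0 -4 0 0 -1;0 0 0 -8 0 0 -1;0 0 0 -12 0 0 -1;0 0 0 -16 0 0 -1;0 0 0 -20 0 0 -1;0 0 0 -20 0 0 -1",
)

```text
time: 10.82
tool_pos: [595.1, 62.7, 93.7]
tcp_rot: [-3.14, 0.002, -2.945]
contact_force: [1.4, -0.4, -3.5]
grip_width: 17.7
```

step_arm(
  increments="0 0 0 -4 0 0 -1;0 0 0 -8 0 0 -1;0 0 0 -12 0 0 -1;0 0 0 -16 0 0 -1;0 0 0 -16 0 0 -1",
)

```text
time: 11.45
tool_pos: [610.9, 65.8, 93.7]
tcp_rot: [-3.14, 0.002, -2.945]
contact_force: [1.3, -2.1, -4.8]
grip_width: 17.8
```

Run:
```python
from h import *
np.set_printoptions(precision=3,suppress=True)
applied("0 0 0 -36 0 0 -1")
o=get_obs();print(o['time'],o['tool_pos'],o['tcp_rot'],o['contact_force'],o['moment'],o['grip_width']);print(getcmd()[1])
snap('top','t10');snap('wrist','w10')
```

```text
11.45 [610.87   65.849  93.75 ] [-3.14   0.002 -2.945] [ 1.281 -2.13  -4.835] [-0.23  -0.012 -0.115] 17.814116672310377
[609.745  66.309  92.878]
```

View pics/w10.png

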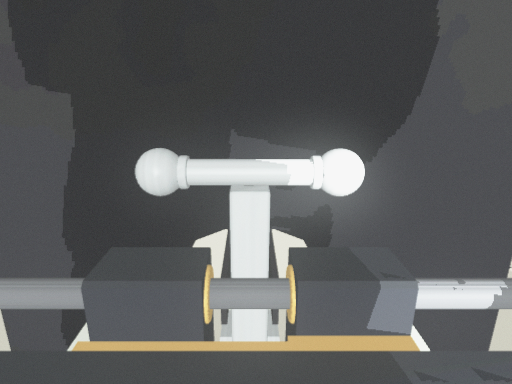

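step_arm(
  increments="0 0 0 -2 0 0.3 -1;0 0 0 -4 0 0.3 -1;0 0 0 -6 0 0.3 -1;0 0 0 -6 0 0.3 -1",
)

```text
time: 12.05
tool_pos: [616.4, 67.0, 93.5]
tcp_rot: [-3.14, 0.001, -2.945]
contact_force: [-0.8, -1.9, -4.2]
grip_width: 18.1
```

step_arm(
  increments="0 0 0 -1 0 0 -1;0 0 0 -2 0 0 -1;0 0 0 -2 0 0 -1",
)

```text
time: 12.42
tool_pos: [616.7, 67.2, 93.4]
tcp_rot: [-3.14, -0.002, -2.945]
contact_force: [-6.6, -3.6, -1.0]
grip_width: 17.5
```

step_arm(
  increments="0 0 0 -1 0 0 -1;0 0 0 -2 0 0 -1;0 0 0 -2 0 0 -1",
)

```text
time: 12.8
tool_pos: [616.9, 67.2, 93.2]
tcp_rot: [-3.14, -0.007, -2.945]
contact_force: [-13.7, -5.4, 2.7]
grip_width: 17.4
```

Run:
```python
from h import *
np.set_printoptions(precision=3,suppress=True)
applied("0 0 0 -10 0 0.3 -1")
o=get_obs();print(o['time'],o['tool_pos'],o['tcp_rot'],o['contact_force'],o['moment'],o['grip_width']);print(getcmd()[1])
snap('wrist','w11')
```

```text
12.8 [616.886  67.174  93.183] [-3.14  -0.007 -2.945] [-13.729  -5.353   2.67 ] [-0.828  2.027 -0.117] 17.422406662076344
[619.552  68.264  92.574]
```

View pics/w11.png

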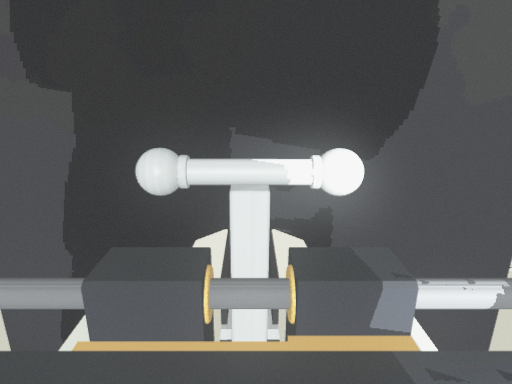

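step_arm(
  increments="0 0 0 1.5 0 0 -1;0 0 0 3 0 0 -1;-0.07 0 0 3 -1.1 0 -1;-0.14 0 0 3 -2.1 0.2 -1;-0.21 0 0 3 -3.2 0.3 -1;-0.28 0 0 3 -4.2 0.6 -1;-0.28 0 0 3 -4.2 0.6 -1",
)

```text
time: 13.72
tool_pos: [617.6, 62.5, 92.6]
tcp_rot: [2.862, -0.0, -2.946]
contact_force: [-5.7, -0.1, -1.1]
grip_width: 17.6
```

Run:
```python
from h import *
np.set_printoptions(precision=3,suppress=True)
applied("-0.28 0 0 3 -4.2 0.6 -1")
o=get_obs();print(o['time'],o['tool_pos'],o['tcp_rot'],o['contact_force'],o['moment'],o['grip_width'],o['joint_positions']);print(getcmd()[1],R.from_matrix(getcmd()[0]).as_euler('xyz'))
snap('scene','s12')
g=cv2.imread('pics/s12.png');cv2.imwrite('pics/z13.png',cv2.resize(g[80:240,160:360],None,fx=3.7,fy=3.7,interpolation=cv2.INTER_CUBIC))
```

```text
13.725 [617.582  62.473  92.618] [ 2.862 -0.    -2.946] [-5.71  -0.089 -1.052] [-0.179  0.777  0.261] 17.64787325484356 [-0.149  0.7    1.404  0.288  1.151 -2.048]
[617.43   63.559  91.974] [ 2.861 -0.    -2.945]
```

View pics/z13.png

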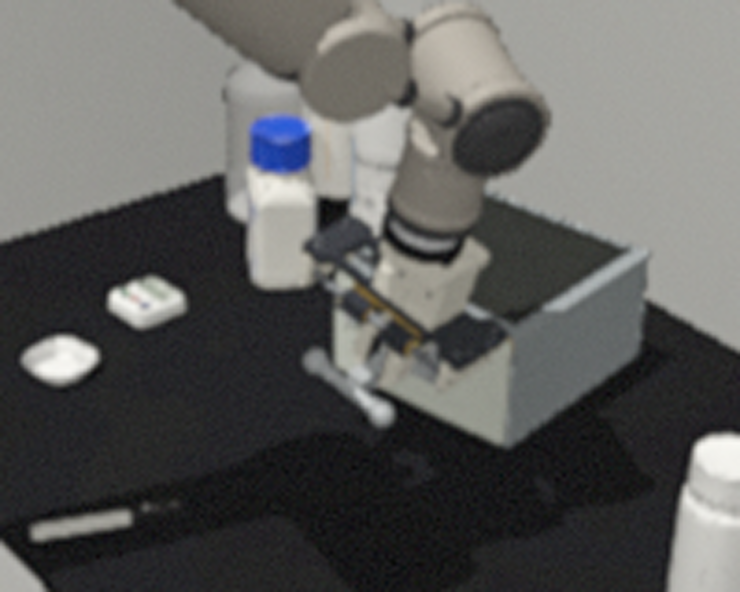

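step_arm(
  increments="-0.1 0 0 0 -1.5 0.1 -1;-0.2 0 0 0 -3 0.3 -1;-0.3 0 0 0 -4.5 0.7 -1;-0.4 0 0 0 -6 1.2 -1;-0.5 0 0 0 -7.3 1.9 -1;-0.6 0 0 0 -8.6 2.7 -1;-0.6 0 0 0 -8.6 2.7 -1",
)

```text
time: 14.65
tool_pos: [619.1, 54.9, 87.1]
tcp_rot: [2.263, -0.001, -2.945]
contact_force: [-7.3, -3.0, -0.7]
grip_width: 17.6
```

Run:
```python
from h import *
np.set_printoptions(precision=3,suppress=True)
applied("-0.6 0 0 0 -8.6 2.7 -1")
o=get_obs();print(o['time'],o['tool_pos'],o['tcp_rot'],o['contact_force'],o['moment'],o['grip_width'],o['joint_positions']);print(getcmd()[1],R.from_matrix(getcmd()[0]).as_euler('xyz'))
snap('scene','s13');snap('wrist','w13')
g=cv2.imread('pics/s13.png');cv2.imwrite('pics/z14.png',cv2.resize(g[80:240,160:360],None,fx=3.7,fy=3.7,interpolation=cv2.INTER_CUBIC))
```

```text
14.65 [619.142  54.945  87.104] [ 2.263 -0.001 -2.945] [-7.25  -2.954 -0.7  ] [-0.675  0.498  0.842] 17.632445631497454 [-0.36   0.908  1.284  0.712  1.532 -2.378]
[618.899  56.186  87.001] [ 2.261 -0.    -2.945]
```

View pics/z14.png

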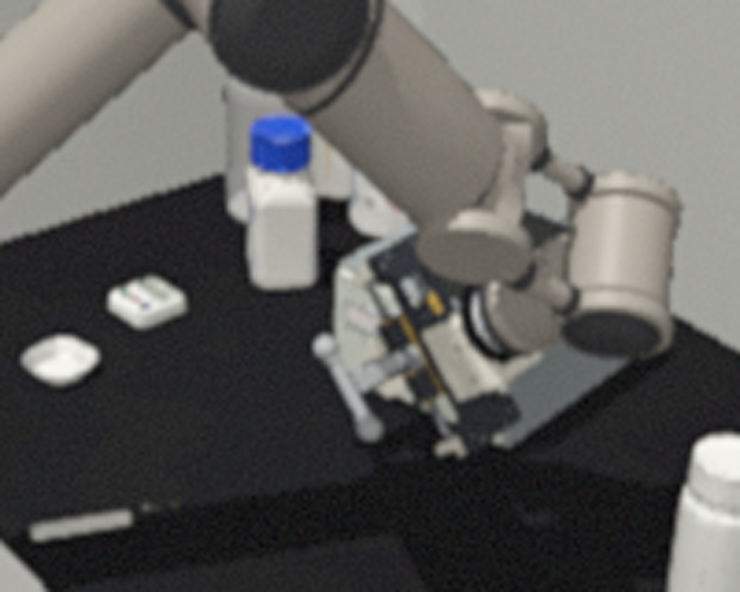

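View pics/w13.png

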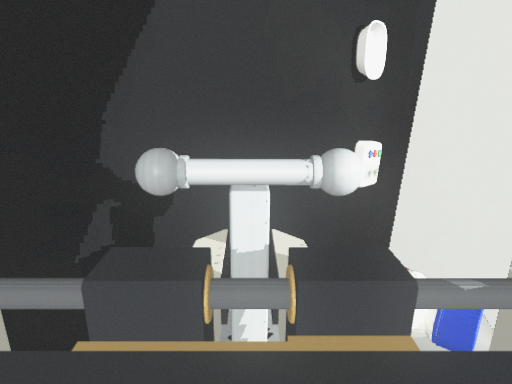

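step_arm(
  increments="0 0 0 0 0 0 0.1;0 0 0 0 0 0 0.1;0 0 0 0 0 0 0.1;0 0 0 0 0 0 0.1;0 0 0 0 0 -10 0.1;0 0 0 0 0 -30 0.1;0 0 0 0 0 -60 0.1;0 0 0 0 0 -60 0.1",
)

```text
time: 15.75
tool_pos: [629.9, 7.7, 128.2]
tcp_rot: [2.266, 0.005, -2.948]
contact_force: [0.3, -1.2, 0.0]
grip_width: 50.6
```

Run:
```python
from h import *
np.set_printoptions(precision=3,suppress=True)
applied("0 0 0 0 0 -60 0.1")
o=get_obs();print(o['time'],o['tool_pos'],o['tcp_rot'],o['contact_force'],o['moment'],o['grip_width'],o['joint_positions']);print(getcmd()[1],R.from_matrix(getcmd()[0]).as_euler('xyz'))
snap('wrist','w14')
```

```text
15.75 [629.933   7.739 128.191] [ 2.266  0.005 -2.948] [ 0.301 -1.22   0.039] [-0.406 -0.127  0.044] 50.63751192449744 [-0.418  0.888  1.188  0.684  1.644 -2.345]
[627.955  10.827 125.217] [ 2.261 -0.    -2.945]
```

View pics/w14.png

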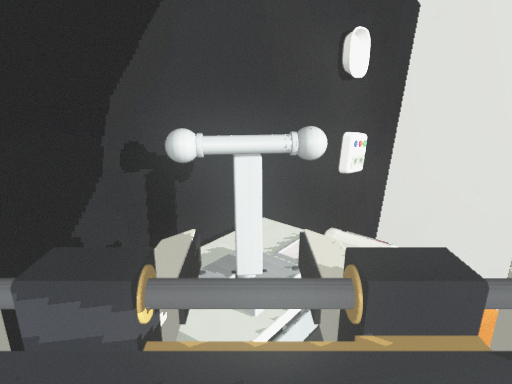

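```bash
cat >> h.py <<'E'
A=np.radians(11.3);F=np.array([np.cos(A),np.sin(A),0]);L=np.array([-F[1],F[0],0]);KH=np.array([665.5,76.3,78.])
def kp(roll,d,ax=-48,dz=0):
    """tool pose: roll rad about key axis, TCP d from axis, ax along from keyhole"""
    M=toolR(11.3,0,True,np.degrees(roll)); return M,KH+ax*F+np.array([0,0,dz])-M[:,2]*d
E
python3 - <<'E'
from h import *
sync()
rows([(*kp(r,75),.1) for r in np.arange(.72,-.73,-.16)])
E
```

```text
0.157 0.004 0.001 -0.9 11.6 2.5 0.10  |ang 9deg dist 12
0.317 0.004 0.000 -0.9 23.3 5.3 0.10  |ang 18deg dist 24
0.477 0.004 0.000 -0.9 34.3 9.9 0.10  |ang 27deg dist 36
0.637 0.004 -0.000 -0.9 44.5 16.3 0.10  |ang 37deg dist 47
0.797 0.004 -0.001 -0.8 53.5 24.2 0.10  |ang 46deg dist 59
0.957 0.004 -0.001 -0.8 61.2 33.4 0.10  |ang 55deg dist 70
1.117 0.004 -0.001 -0.8 67.3 43.7 0.10  |ang 64deg dist 80
1.277 0.004 -0.002 -0.7 71.7 54.9 0.10  |ang 73deg dist 90
1.437 0.004 -0.002 -0.7 74.2 66.6 0.10  |ang 82deg dist 100
1.597 0.004 -0.002 -0.7 74.9 78.5 0.10  |ang 92deg dist 109
```

step_arm(
  increments="0.157 0.004 0 -0.9 11.6 2.5 0.1;0.317 0.004 0 -0.9 23.3 5.3 0.1;0.477 0.004 0 -0.9 34.3 9.9 0.1;0.637 0.004 0 -0.9 44.5 16.3 0.1;0.797 0.004 0 -0.8 53.5 24.2 0.1;0.957 0.004 0 -0.8 61.2 33.4 0.1;1.117 0.004 0 -0.8 67.3 43.7 0.1;1.277 0.004 0 -0.7 71.7 54.9 0.1;1.437 0.004 0 -0.7 74.2 66.6 0.1;1.597 0.004 -0.002 -0.7 74.9 78.5 0.1;1.597 0.004 -0.002 -0.7 74.9 78.5 0.1;1.597 0.004 -0.002 -0.7 74.9 78.5 0.1",
)

```text
time: 17.3
tool_pos: [608.0, 116.6, 133.8]
tcp_rot: [-2.425, -0.003, -2.942]
contact_force: [-0.1, 0.2, -0.2]
grip_width: 50.0
```

Run:
```python
from h import *
np.set_printoptions(precision=3,suppress=True)
applied("1.597 0.004 -0.002 -0.7 74.9 78.5 0.1")
o=get_obs();print(o['time'],o['tool_pos'],o['tcp_rot'],o['contact_force'],o['moment'],o['grip_width'],o['joint_positions'],np.abs(o['dq']).max());print(getcmd()[1],R.from_matrix(getcmd()[0]).as_euler('xyz'))
snap('wrist','w15');snap('scene','s15')
g=cv2.imread('pics/s15.png');cv2.imwrite('pics/z15.png',cv2.resize(g[80:240,160:360],None,fx=3.7,fy=3.7,interpolation=cv2.INTER_CUBIC))
```

```text
17.3 [607.958 116.597 133.769] [-2.425 -0.003 -2.942] [-0.124  0.158 -0.242] [0.422 0.122 0.011] 50.012824686626 [ 0.376  0.746  1.374 -0.742  1.274 -1.076] 0.028310766931846258
[608.774 115.395 134.439] [-2.422 -0.    -2.945]
```

View pics/w15.png

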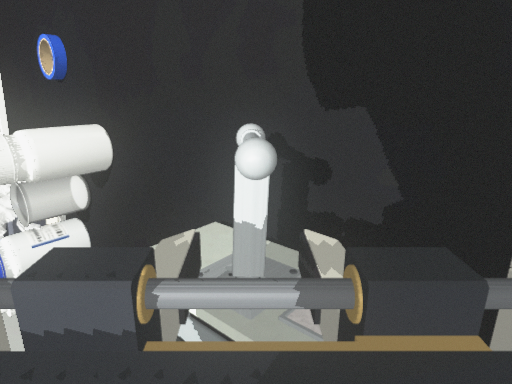

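View pics/z15.png

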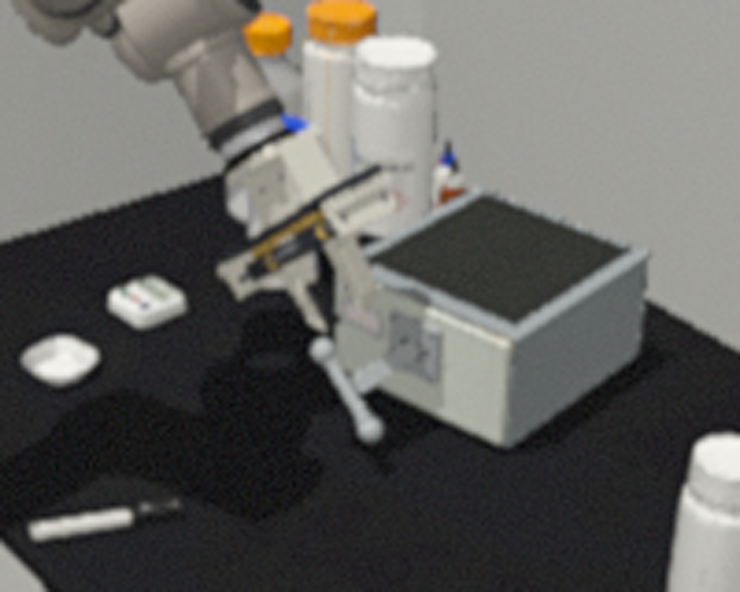

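Run:
```python
from h import *
np.set_printoptions(precision=2,suppress=True)
c=capture('wrist');T=np.array(c['tool_from_camera']);K=np.array(c['K'])
def tz(uv,h):
    d=T[:3,:3]@np.linalg.inv(K)@[uv[0],uv[1],1];o=T[:3,3];return o+d*(h-o[2])/d[2]
a=tz((257,159),34);b=tz((251,138),116);print(a,b,(a+b)/2)
sync()
rows([(*kp(-.72,d),.1) for d in (50,30,17)])
```

```text
[43.03  3.58 34.  ] [ 41.97   0.8  116.  ] [42.5   2.19 75.  ]
0.003 -0.001 -0.000 -0.2 0.3 25.5 0.10  |ang 0deg dist 25
0.003 -0.001 -0.000 -0.2 0.2 45.5 0.10  |ang 0deg dist 45
0.003 -0.001 -0.000 -0.2 0.2 58.5 0.10  |ang 0deg dist 58
```

step_arm(
  increments="0 0 0 0 1.8 20 0.1;0 0 0 0 1.8 40 0.1;0 0 0 0 1.8 52 0.1;0 0 0 0 1.8 58 0.1;0 0 0 0 1.8 58 0.1;0 0 0 0 1.8 58 -1;0 0 0 0 1.8 58 -1;0 0 0 0 1.8 58 -1;0 0 0 0 1.8 58 -1;0 0 0 0 1.8 58 -1;0 0 0 0 1.8 58 -1",
)

```text
time: 18.82
tool_pos: [615.4, 80.0, 89.7]
tcp_rot: [-2.422, -0.002, -2.943]
contact_force: [-0.6, -4.1, 5.7]
grip_width: 21.9
```

Run:
```python
from h import *
np.set_printoptions(precision=3,suppress=True)
applied("0 0 0 0 1.8 58 -1")
o=get_obs();print(o['time'],o['tool_pos'],o['tcp_rot'],o['contact_force'],o['moment'],o['grip_width'],o['joint_positions'],np.abs(o['dq']).max());print(getcmd()[1],R.from_matrix(getcmd()[0]).as_euler('xyz'))
snap('wrist','w16')
```

```text
18.825 [615.377  80.031  89.717] [-2.422 -0.002 -2.943] [-0.564 -4.096  5.736] [-0.658 -0.126 -0.354] 21.912778189189915 [ 0.319  0.79   1.432 -0.791  1.169 -1.034] 0.0011734494411632837
[615.749  79.379  90.079] [-2.424 -0.    -2.945]
```

View pics/w16.png

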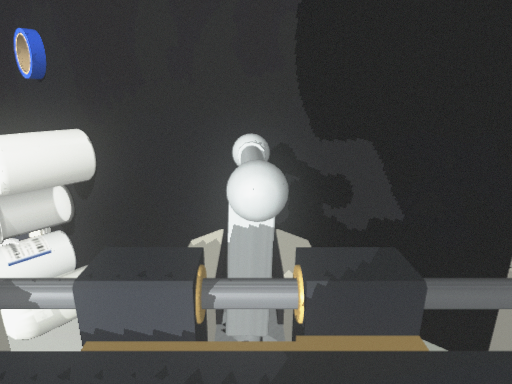

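step_arm(
  increments="-0.1 0 0 0 -1.7 0.1 -1;-0.2 0 0 0 -3.5 0.3 -1;-0.3 0 0 0 -5.2 0.8 -1;-0.4 0 0 0 -6.8 1.4 -1;-0.5 0 0 0 -8.4 2.1 -1;-0.6 0 0 0 -9.9 3.1 -1;-0.7 0 0 0 -11.3 4.1 -1;-0.7 0 0 0 -11.3 4.1 -1",
)

```text
time: 19.88
tool_pos: [617.9, 67.6, 94.2]
tcp_rot: [-3.124, -0.001, -2.945]
contact_force: [-3.7, -5.1, 8.4]
grip_width: 21.4
```

Run:
```python
from h import *
np.set_printoptions(precision=3,suppress=True)
applied("-0.7 0 0 0 -11.3 4.1 -1")
o=get_obs();print(o['time'],o['tool_pos'],o['tcp_rot'],o['contact_force'],o['moment'],o['grip_width'],o['joint_positions'],np.abs(o['dq']).max());print(getcmd()[1],R.from_matrix(getcmd()[0]).as_euler('xyz'))
```

```text
19.875 [617.867  67.562  94.171] [-3.124 -0.001 -2.945] [-3.69  -5.104  8.441] [-0.969  0.299 -0.134] 21.37890805849407 [-0.006  0.664  1.434 -0.021  1.041 -1.762] 0.04894880073438635
[617.944  68.384  94.416] [-3.124 -0.    -2.945]
```

step_arm(
  increments="-0.05 0 0 0 -0.9 -0.4 -1;-0.1 0 0 0 -1.7 -0.4 -1;-0.1 0 0 0 -1.7 -0.4 -1",
)

```text
time: 20.25
tool_pos: [618.1, 66.1, 94.1]
tcp_rot: [3.061, -0.002, -2.944]
contact_force: [-2.7, -6.7, 5.3]
grip_width: 21.8
```

Run:
```python
from h import *
np.set_printoptions(precision=3,suppress=True)
applied("-0.1 0 0 0 -1.7 -0.4 -1")
o=get_obs();print(o['time'],o['tool_pos'],o['tcp_rot'],o['contact_force'],o['moment'],o['grip_width'])
```

```text
20.25 [618.141  66.147  94.133] [ 3.061 -0.002 -2.944] [-2.706 -6.679  5.331] [-1.069  0.257 -0.002] 21.82114588482421
```

step_arm(
  increments="-0.05 0 0 0 -0.9 0 -1;-0.1 0 0 0 -1.7 0 -1;-0.1 0 0 0 -1.7 0 -1",
)

```text
time: 20.62
tool_pos: [618.7, 64.3, 94.0]
tcp_rot: [2.962, -0.001, -2.944]
contact_force: [-2.4, -6.1, 5.0]
grip_width: 22.0
```

Run:
```python
from h import *
np.set_printoptions(precision=3,suppress=True)
applied("-0.1 0 0 0 -1.7 0 -1")
o=get_obs();print(o['time'],o['tool_pos'],o['tcp_rot'],o['contact_force'],o['moment'],o['grip_width'])
snap('wrist','w17');snap('scene','s17')
g=cv2.imread('pics/s17.png');cv2.imwrite('pics/z17.png',cv2.resize(g[80:240,160:360],None,fx=3.7,fy=3.7,interpolation=cv2.INTER_CUBIC))
```

```text
20.625 [618.704  64.319  93.975] [ 2.962 -0.001 -2.944] [-2.422 -6.138  4.992] [-1.667  0.181  0.099] 21.981344896095333
```

View pics/w17.png

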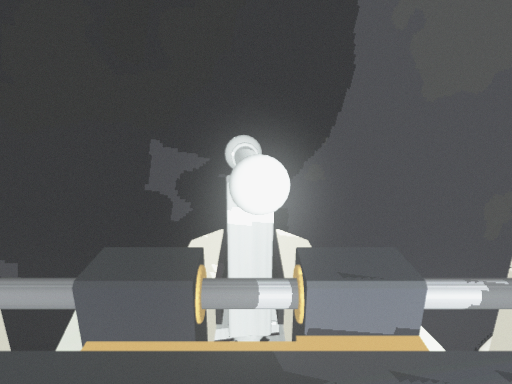

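View pics/z17.png

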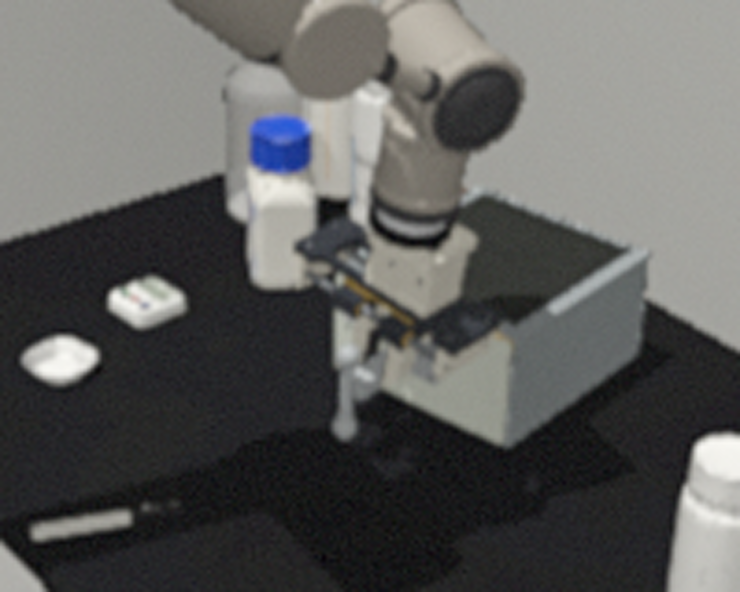

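step_arm(
  increments="-0.05 0 0 0 -0.9 0 -1;-0.1 0 0 0 -1.7 0 -1;-0.1 0 0 0 -1.7 0 -1",
)

```text
time: 21.1
tool_pos: [619.1, 62.6, 94.3]
tcp_rot: [2.862, -0.001, -2.944]
contact_force: [-3.2, -7.2, 9.2]
grip_width: 22.5
```

Run:
```python
from h import *
np.set_printoptions(precision=3,suppress=True)
applied("-0.1 0 0 0 -1.7 0 -1")
o=get_obs();print(o['time'],o['tool_pos'],o['tcp_rot'],o['contact_force'],o['moment'],o['grip_width'])
snap('wrist','w18')
```

```text
21.1 [619.117  62.647  94.301] [ 2.862 -0.001 -2.944] [-3.219 -7.169  9.157] [-1.609  0.506  0.192] 22.47976299260654
```

View pics/w18.png

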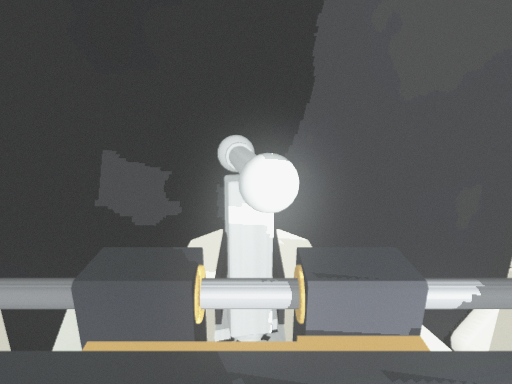

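step_arm(
  increments="0.08 0 0 0 1.4 0 -1;0.15 0 0 0 2.6 0 -1;0.15 0 0 2 2.6 0 -1;0.15 0 0 5 2.6 0 -1;0.15 0 0 10 2.6 0 -1;0.15 0 0 15 2.6 0 -1;0.15 0 0 15 2.6 0 -1",
)

```text
time: 22.02
tool_pos: [604.4, 63.1, 95.0]
tcp_rot: [3.012, 0.001, -2.944]
contact_force: [-0.2, -5.2, 6.0]
grip_width: 22.1
```

Run:
```python
from h import *
np.set_printoptions(precision=3,suppress=True)
applied("0.15 0 0 15 2.6 0 -1")
o=get_obs();print(o['time'],o['tool_pos'],o['tcp_rot'],o['contact_force'],o['moment'],o['grip_width'])
snap('wrist','w19');snap('top','t19')
g=cv2.imread('pics/t19.png');cv2.imwrite('pics/z19.png',cv2.resize(g[80:230,180:300],None,fx=4,fy=4,interpolation=cv2.INTER_CUBIC))
```

```text
22.025 [604.377  63.084  94.95 ] [ 3.012  0.001 -2.944] [-0.236 -5.154  5.993] [-0.913  0.062 -0.231] 22.14647267150115
```

View pics/w19.png

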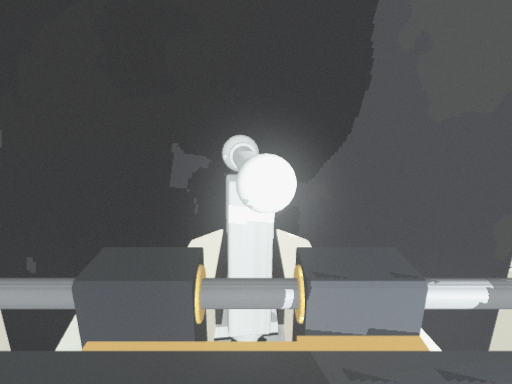

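View pics/z19.png

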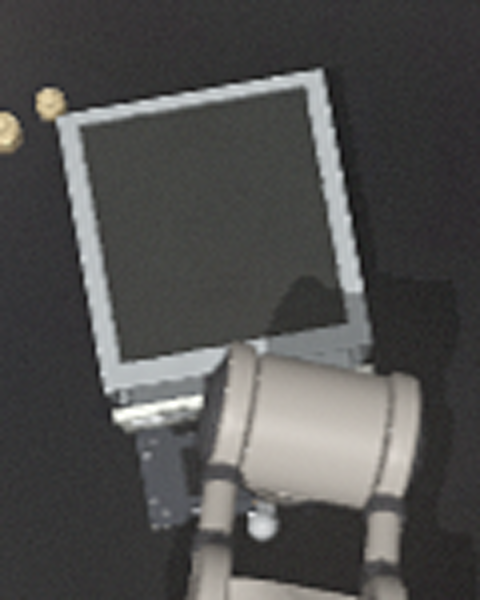

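step_arm(
  increments="-0.1 0 0 0 -1.7 0 -1;-0.2 0 0 0 -3.5 0.2 -1;-0.2 0 0 0 -3.5 0.2 -1;-0.2 0 0 6 -3.5 0.2 -1;-0.2 0 0 14 -3.5 0.2 -1;-0.2 0 0 22 -3.5 0.2 -1;-0.2 0 0 30 -3.5 0.2 -1;-0.2 0 0 38 -3.5 0.2 -1;-0.2 0 0 46 -3.5 0.2 -1;-0.2 0 0 54 -3.5 0.2 -1;-0.2 0 0 60 -3.5 0.2 -1;-0.2 0 0 64 -3.5 0.2 -1;-0.2 0 0 66 -3.5 0.2 -1",
)

```text
time: 23.75
tool_pos: [541.9, 45.7, 94.5]
tcp_rot: [2.816, 0.004, -2.944]
contact_force: [3.1, -7.8, 4.9]
grip_width: 22.4
```

Run:
```python
from h import *
np.set_printoptions(precision=3,suppress=True)
applied("-0.2 0 0 66 -3.5 0.2 -1")
o=get_obs();print(o['time'],o['tool_pos'],o['tcp_rot'],o['contact_force'],o['moment'],o['grip_width'])
snap('wrist','w20');snap('top','t20')
g=cv2.imread('pics/t20.png');cv2.imwrite('pics/z20.png',cv2.resize(g[80:230,180:300],None,fx=4,fy=4,interpolation=cv2.INTER_CUBIC))
```

```text
23.75 [541.865  45.661  94.499] [ 2.816  0.004 -2.944] [ 3.148 -7.836  4.897] [-1.774 -0.589 -0.108] 22.41139072683788
```

View pics/w20.png

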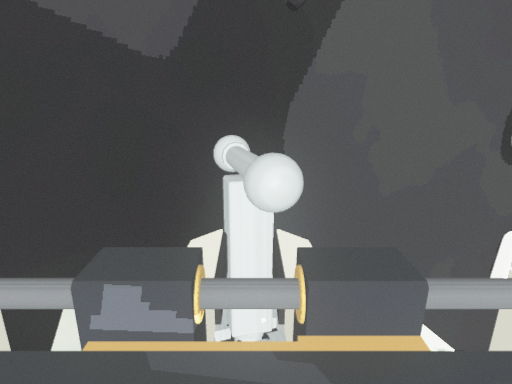

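View pics/z20.png

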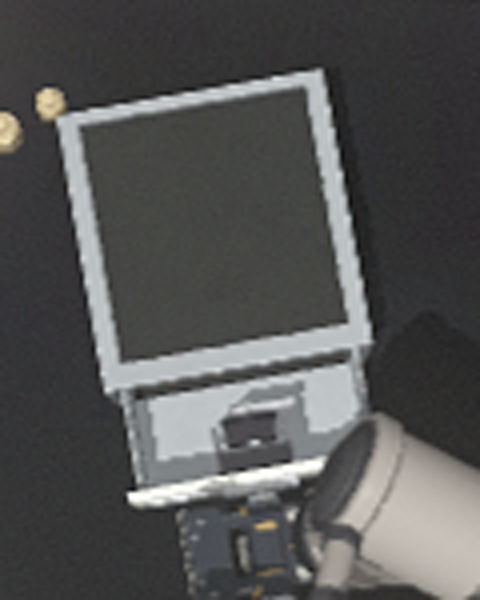

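step_arm(
  increments="0 0 0 3 0 0 -1;0 0 0 6 0 0 -1;0 0 0 9 0 0 -1;0 0 0 9 0 0 -1",
)

```text
time: 24.35
tool_pos: [532.8, 43.9, 94.5]
tcp_rot: [2.816, 0.004, -2.944]
contact_force: [1.5, -8.7, 5.3]
grip_width: 22.2
```

step_arm(
  increments="0 0 0 2 0 0 -1;0 0 0 4 0 0 -1;0 0 0 4 0 0 -1",
)

```text
time: 24.72
tool_pos: [530.6, 43.5, 94.7]
tcp_rot: [2.816, 0.007, -2.945]
contact_force: [7.7, -5.8, 3.1]
grip_width: 22.6
```

step_arm(
  increments="0 0 0 2 0 0 -1;0 0 0 4 0 0 -1;0 0 0 4 0 0 -1",
)

```text
time: 25.1
tool_pos: [530.1, 43.3, 95.5]
tcp_rot: [2.817, 0.015, -2.948]
contact_force: [18.5, 1.5, -1.1]
grip_width: 22.8
```

step_arm(
  increments="0 0 0 -2 0 0 -1;0 0 0 -4.5 0 0 -1;0 0 0 -4.5 0 0 -1;0 0 0 -4.5 0 0 0.1;0 0 0 -4.5 0 0 0.1;0 0 0 -4.5 0 0 0.1;0 0 0 -4.5 0 0 0.1;0 0 0 -4.5 0 0 0.1",
)

```text
time: 26.1
tool_pos: [526.8, 45.3, 93.5]
tcp_rot: [2.81, -0.003, -2.943]
contact_force: [0.3, 0.5, -0.2]
grip_width: 50.3
```

step_arm(
  increments="0 0 0 0 0 -10 0.1;0 0 0 0 0 -30 0.1;0 0 0 0 0 -60 0.1;0 0 0 0 0 -90 0.1;0 0 0 0 0 -90 0.1",
)

```text
time: 26.72
tool_pos: [534.3, 15.6, 181.2]
tcp_rot: [2.813, 0.003, -2.944]
contact_force: [-0.1, -0.6, 0.6]
grip_width: 50.4
```

Run:
```python
from h import *
np.set_printoptions(precision=3,suppress=True)
o=get_obs();print(o['time'],o['tool_pos'],o['tcp_rot'],o['contact_force'],o['moment'],o['grip_width'],o['joint_positions'])
snap('wrist','w21');snap('top','t21');snap('scene','s21')
g=cv2.imread('pics/t21.png');cv2.imwrite('pics/z21.png',cv2.resize(g[80:230,180:300],None,fx=4,fy=4,interpolation=cv2.INTER_CUBIC))
g=cv2.imread('pics/s21.png');cv2.imwrite('pics/z22.png',cv2.resize(g[80:240,160:360],None,fx=3.7,fy=3.7,interpolation=cv2.INTER_CUBIC))
```

```text
26.725 [534.3    15.555 181.182] [ 2.813  0.003 -2.944] [-0.126 -0.617  0.641] [-0.117 -0.015 -0.058] 50.43084163745265 [-0.278  0.479  1.553  0.306  1.276 -2.162]
```

View pics/w21.png

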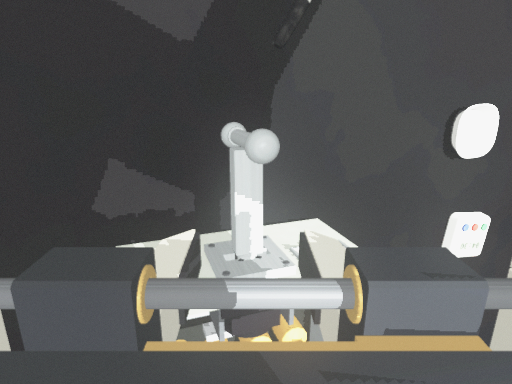

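View pics/z22.png

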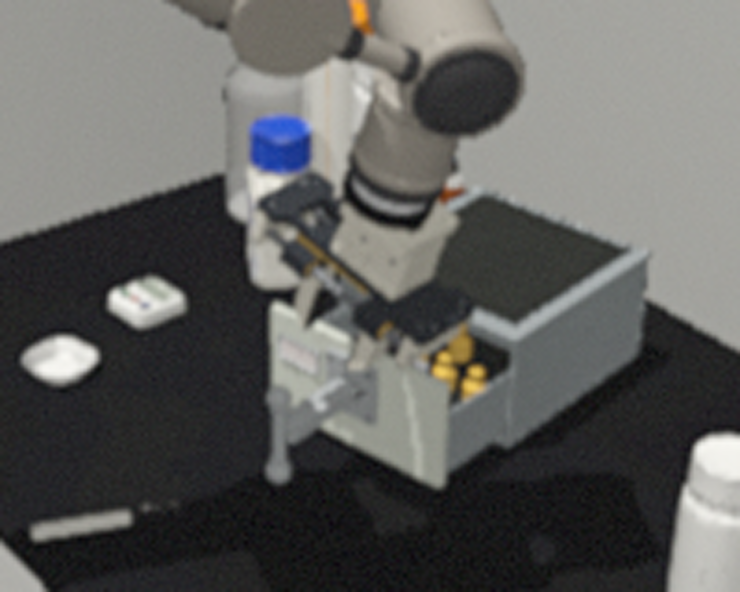

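Run:
```python
from h import *
sync()
rows([(toolR(11.3,0,True,10),[520,30,230],.1),(toolR(11.3,20),[490,41,235],.1)])
```

```text
0.157 -0.004 0.001 9.7 31.5 -44.0 0.10  |ang 9deg dist 55
0.329 -0.350 -0.057 36.9 48.9 -43.2 0.10  |ang 28deg dist 75
```

step_arm(
  increments="0.157 -0.004 0 9.7 31.5 -44 0.1;0.329 -0.35 -0.057 37 49 -43 0.1;0.329 -0.35 -0.057 37 49 -43 0.1;0.329 -0.35 -0.057 37 49 -43 0.1;0.329 -0.35 -0.057 37 49 -43 0.1",
)

```text
time: 27.5
tool_pos: [491.0, 40.9, 235.4]
tcp_rot: [3.141, 0.348, -2.944]
contact_force: [0.9, 0.1, 1.1]
grip_width: 50.4
```

Run:
```python
from h import *
np.set_printoptions(precision=3,suppress=True)
o=get_obs();print(o['time'],o['tool_pos'],o['tcp_rot'],o['contact_force'],o['joint_positions'],np.abs(o['dq']).max())
snap('wrist','w22')
g=cv2.imread('pics/w22.png');cv2.imwrite('pics/z23.png',cv2.resize(g[90:290,150:350],None,fx=3,fy=3,interpolation=cv2.INTER_CUBIC))
```

```text
27.5 [491.018  40.937 235.44 ] [ 3.141  0.348 -2.944] [0.863 0.136 1.122] [-0.142  0.131  1.903  0.162  0.785 -2.007] 0.033727793244505325
```

View pics/z23.png

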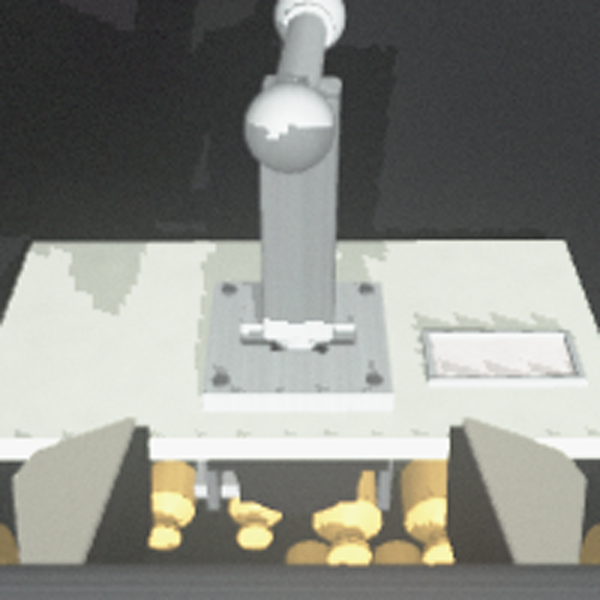

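Run:
```python
from h import *
np.set_printoptions(precision=2,suppress=True)
K,E=load('w22')
z=lambda p:((p[0]+.5)/3-.5+150,(p[1]+.5)/3-.5+90)
c=[onz(K,E,z(p),h) for p,h in [((214,283),49),((382,283),49),((393,394),107),((204,394),107)]]
for q in c: print((q-KH)@F,(q-KH)@L)
ext=-np.mean([(q-KH)@F for q in c]);print('ext',ext)
for off in (86,90,94):
  r=[]
  for p in [(290,127),(311,17)]:
    o,d=ray(K,E,z(p)); t=(-(ext+off)-(o-KH)@F)/(d@F); q=o+t*d-KH; r.append(np.array([q@L,q[2]]))
  u,l=r;v=u-l;print(off,u,l,np.linalg.norm(v),'tilt left deg',np.degrees(np.arctan2(v[0],v[1])))
```

```text
-89.55933676488182 -29.62556641705758
-89.56405464227672 29.052784416547087
-89.94936368373226 28.638817147487263
-89.93649384787332 -28.741867974743553
ext 89.75231223469103
86 [-2.2 21.2] [  3.9  -54.18] 75.62913867563837 tilt left deg -4.625325212430371
90 [-2.12 28.98] [  3.78 -43.94] 73.15897878157266 tilt left deg -4.625325212430365
94 [-2.03 36.76] [  3.67 -33.7 ] 70.68881888750681 tilt left deg -4.625325212430371
```

Run:
```python
from h import *
snap('top','t23'); a=cv2.imread('pics/top0.png');b=cv2.imread('pics/t23.png')
cv2.imwrite('pics/z24.png',np.hstack([a[60:310,70:470],b[60:310,70:470]]))
```

```text
(no output)
```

View pics/z24.png

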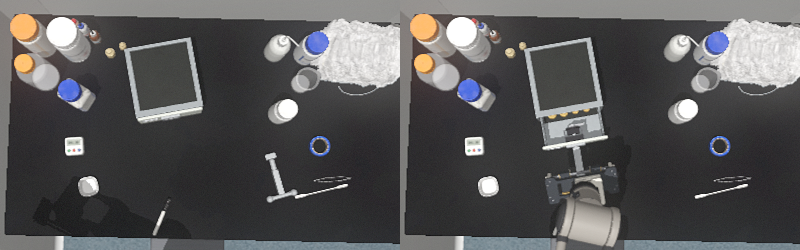

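```bash
python3 -c "
from plant import close_job;print(close_job())"
```

```text
the job is handed in; nothing more can be done
None
```

The key is fully home in the lock, turned clockwise to its stop, and the drawer is pulled out to its stop. The job was handed in at about 27.5 s, with the gripper open and clear of everything.

- **Insertion:** I gripped the key by its shank and pushed it in until it met the bottom. The push force reached about 14 N and the tip was about 54 mm in.
- **Turn:** I turned it 50° in the first grip. I then regripped across the other faces and turned until it would not go further.
- **One correction:** Easing the grip before the pull let the key turn back about 0.1 rad, roughly its play. I had pulled about 15 mm when I noticed, turned it to the stop again and held it there for the rest of the pull.
- **Pull:** I pulled until the drawer stopped moving. The pull force had risen to about 18 N.

**Last checks:**
- The wrist camera put the drawer 89.8 mm out, against a 90 mm stop.
- The T-bar stood 4.6° past upright after release, so with 0.1 rad of play the lock should be at or within about 0.02 rad of its stop. I could not read the lock angle directly.
- Before-and-after top views show the jar, timer, bottle and the other things on the bench unmoved. The arm hid the pen in the last top view. A scene view taken just before, after the key was released, shows it where it was.
- The measured tool position and the position I was tracking disagreed by about 1 mm, briefly 3 mm, so I relied on camera views and contact forces.

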